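Unlock a freezer rack and take out the tall box

TASK

Unlock the freezer rack and take out the taller of its two boxes: swing the hasp up and over, off the neck of the locking rod, draw the rod straight out of its sleeves without forcing it, and lay it down on the grey mat. Then lift the taller box out of the rack and stand it upright in the metal tray. Drop nothing, leave the shallow box in its bay, and leave everything else on the bench where it is.

Things in the scene. Friction and masses are not known exactly. Their poses are not given: they have to be found in the camera images.
- rack: Fixed steel freezer rack, base 76 x 92 mm, open on top. Origin: centre of its underside; y is the axis of the sleeves. End plates at y = -42 and +42 mm, 56 mm wide (x), 59 mm high; divider at y = 0, 43 mm high; side lips at x = +-36.5 mm, 12 mm high, above them the sides are open. Sleeves on the end plates: bore axis at x = 0, z = 69 mm.
- sleeve_mouth (a point): Centre of the front sleeve's outer mouth, at (0, -58, 69) mm in the rack's frame, axes as the rack's. Sleeves: 22 mm outside, bore 13.8 mm; front one y = -58 to -40 mm, back one y = 40 to 48 mm. The locking rod lies through both, above the boxes, and comes out towards the rack's -y.
- bay_1 (a point): Floor centre of the bay next to the front sleeve, (0, -20.8, 4) mm in the rack's frame. Each bay is 38 mm long in y and holds one box; a box is gripped across x from above.
- bay_2 (a point): Floor centre of the other bay, (0, 20.8, 4) mm in the rack's frame.
- hasp (a joint): Angle of the hasp about its hinge, parallel to the rod. 0 = down (starts at 0 to 0.12): its notch straddles the rod's neck outside the collar and locks the rod. It turns up and over to the rack's +x side, stop at 2.3 rad. Light hinge (50 g, 0.005 N m friction): past 1.35 rad it falls open by itself, below 0.7 rad it falls back. From 1.4 rad the rod is clear.
- hasp_hinge (a point): Hinge axis of the hasp, (28, -69.5, 69) mm in the rack's frame, along the rack's y. The hasp is a 5 mm steel plate at y = -72 to -67 mm. Its hinge ear on the rack fills x = 21 to 36 mm, y = -64 to -42 mm, z = 48 to 78 mm.
- hasp_pull (a point): Near the middle of the hasp's finger pull, a dark round pin 12 mm thick, along the rack's y from -72 to -105.5 mm. Hasp down: 46 mm to the -x side of the hinge and 38 mm above it (107 mm above the bench), over the rod's grip; it runs on a circle of 59.7 mm about the hinge. Pinched from above across x, it turns between the pads. Site axes turn with the hasp.
- rod: Steel locking rod, 162 mm long, 0.1 to 0.2 kg. Origin: middle of its grooved grey square grip, 24 x 24 mm, 36 mm along the rod. y runs along the rod to its tip: neck 10 mm thick to 28.5 mm, collar 22 mm thick to 34 mm, shaft 12 mm thick to 144 mm. Starts at (0, -93.5, 68) mm in the rack's frame, y as the rack's. On the mat the origin is 15 mm above the bench.
- rod_tip (a point): End of the rod's shaft, 144 mm from the rod's origin along its y; at the start 108.5 mm inside the front sleeve's mouth.
- tall_box: Taller of two plain white closed boxes: 60 mm (x) x 34 mm (y) x 54 mm high, 0.05 to 0.1 kg, lid fixed. Origin: centre of its underside; x lies along the rack's x within 2 degrees. Stands in either bay, its top 5 mm below the rod.
- shallow_box: Shallower white box, 60 x 34 x 36 mm, in the other bay. Origin: centre of its underside.
- mat: Grey ribbed bench mat, 70 mm (x) x 205 mm (y) x 3 mm, fixed, in front of the rack. Origin: centre of its underside.
- tray: Shallow open aluminium tray, fixed, on the left of the bench: outside 105 mm (x) x 130 mm (y) x 16 mm high, walls and floor 3 mm. Origin: centre of its underside. Between rack and tray stands a thermal cycler, 290 mm high (world x above 0.48 m, y from -0.07 to 0.31 m); a wall stands to the right of the rack, at about y = -0.5 m.
- bottle_3: Bystander: amber bottle with a blue cap, 45 mm across, 80 mm high, back right. Origin: centre of its underside.
- petri_dish: Bystander: closed clear petri dish, 60 mm across, 15 mm high, near the front edge in the middle. Origin: centre of its underside.
- forceps: Bystander: steel forceps lying flat, 134 mm long, near the front edge in the middle. Origin: centre of its underside.
- marker: Bystander: black marker lying, 144 mm long, near the front edge on the left. Origin: centre of its underside.

How it is judged (in metres and radians):
On the way, in this order (a step that is already met when the one before it is completed fails the run):
1. the hasp is swung clear of the rod (value of joint hasp above 1.4 rad), for 0.2 s.
2. the rod, held in the fingers, has come out of the front sleeve in line with it (within 0.1 rad and 20 mm) (y of rod_tip in the frame of sleeve_mouth below -0.002 m and x of rod_tip in the frame of sleeve_mouth between -0.02 and 0.02 m and z of rod_tip in the frame of sleeve_mouth between -0.02 and 0.02 m and angle between the y axis of rod and the y axis of rack, either way round below 0.1 rad and contact force between the fingers and rod above 0.5 N), for 0.04 s.
3. the rod lies at rest on the mat, released (x of rod in the frame of mat between -0.035 and 0.035 m and y of rod in the frame of mat between -0.095 and 0.095 m and x of rod_tip in the frame of mat between -0.04 and 0.04 m and y of rod_tip in the frame of mat between -0.108 and 0.108 m and height (world z) of each of rod, rod_tip below 0.022 m and linear speed of rod below 0.03 m/s and contact force between the fingers and rod below 0.1 N), for 0.2 s.
4. the tall box has been taken out of the rack (horizontal distance between tall_box and rack above 0.08 m).
At the end, for the whole second after the job is handed in: Tall box upright (0.06 rad) on the tray's floor, centred within 40 mm (x) and 52 mm (y); rod lying on the mat, grip within 35 x 95 mm and tip within 40 x 108 mm of its centre, both under 22 mm high; both at rest and released; the shallow box in its bay. The hasp may be anywhere (all of step 3 and x of tall_box in the frame of tray between -0.04 and 0.04 m and y of tall_box in the frame of tray between -0.052 and 0.052 m and z of tall_box in the frame of tray below 0.008 m and angle between tall_box's own z axis and vertical below 0.06 rad and linear speed of tall_box below 0.03 m/s and contact force between the fingers and tall_box below 0.1 N and x of shallow_box in the frame of rack between -0.01 and 0.01 m and height (world z) of shallow_box below 0.012 m and angle between shallow_box's own z axis and vertical below 0.1 rad); the robot touches nothing.
It fails at once if the rod is forced: more than 40 N between it and the rack or hasp (contact force between rod and rack above 40 N).
It fails at once if the rod or the tall box is dropped (faster than 0.6 m/s while not held) ((linear speed of rod above 0.6 m/s and contact force between the fingers and rod below 0.1 N) or (linear speed of tall_box above 0.6 m/s and contact force between the fingers and tall_box below 0.1 N)).
It fails at once if the shallow box is lifted or shifted out of place (distance of shallow_box from where it was at the start of the episode above 0.015 m).
It fails at once if the tall box is tipped over (angle between tall_box's own z axis and vertical above 0.7 rad).
It fails at once if a bystander is moved by more than 25 mm (distance of any of bottle_3, petri_dish, forceps, marker from where it was at the start of the episode above 0.025 m).
It also fails if it takes over 72 s, if anything falls off the work surface, if the arm or the gripper's body presses on something with over 40 N, if the wrist force passes 120 N, or if a joint passes its speed limit or range.

ROBOT

A 7-joint arm with a two-finger parallel gripper is mounted at the origin on a cart in front of the work surface, level with it; the furniture and walls round the work are solid. World frame = base frame: x ahead of the robot, y to its left, z up, the work surface at z = 0. Lengths are in mm, angles in rad, forces in N, time in s.
With the tool pointing down it reaches from about 400 to 875 mm from the base axis. Payload 4.4 kg.
Tool frame: the origin (TCP) lies at the very end of the fingers, on their centre line; the grasp point (between the pads) lies 19 mm behind it; z points along the fingers, x is the direction in which the jaws open and shut, and the axes are right-handed (so a half turn about z gives the same grasp; the last joint's range is limited). The gripper opens to 85 mm and grips with 20 to 120 N. Pads are 22 mm wide; open, the fingers measure 114 mm over their backs; the gripper's body (76 mm by 85 mm) begins 54 mm behind the grasp point. The pads swing forward as they close: fully open they stand 13 mm farther back than shut.
Start: joints at [-1.37, 0.628, 0.038, 1.517, -0.027, 0.996, -0.02], TCP at [171.345, 627.024, 231.313] pointing down, gripper open.
Joint ranges: [-3.06, 3.06], [-0.37, 2.12], [-1.25, 1.32], [0.18, 2.47], [-1.1, 4.24], [0.23, 1.98], [-2.94, 2.94]. Speed limits (rad/s): [2.57, 2.57, 3.14, 3.14, 3.14, 3.14, 3.14].

INTERFACE

Orientations are given as [roll, pitch, yaw] about the fixed x, y, z axes, in that order (R = Rz(yaw) Ry(pitch) Rx(roll)).
In Python, from cell import ctrl, get_image, job, models gives the robot as it stands.
- The arm moves only by the tool move_arm, never from a script. Its argument "moves" is a list that holds one entry, the list of rows, each a list of 6 numbers: the shift along the tool's x, y, z in m, then the turn, a rotation vector about the tool's x, y, z in rad. A call has 1 to 20 rows; each row is the pose to reach, as a shift and turn from the pose commanded when the call began, along the tool's axes at that moment; what a row does not reach only later rows make up. A row lasts 1/8 s, in which the tool goes at most 62.5 mm and 10.7 degrees, less where a joint would pass 70% of its speed; a pose out of reach is approached as far as the arm can. A call with a gripper value outside its range is refused whole. "jaw" is the opening, from 0 (shut) to 1 (fully open), set as the call begins (left out, the last holds). The fingers move at their own pace and stop on an object; the grip force is fixed at half the most. Time passes only in rows, so rows that repeat a pose let the fingers close. It gives the time, the measured TCP pose, the force and the opening at its end, in the units of the state.
- ctrl.read_state(): the state, without advancing time (a new reading comes with each control period).
- get_image(name): name is "scene" or "top" or "wrist"; returns a dict with "color" (420x560x3 uint8, blue, green, red), "fov_y" (degrees; the focal length in pixels is half the picture's height over the tangent of half this angle, whatever the lens; pixels are square), "cx", "cy" (the principal point, pixels), "origin" and "orientation" of the camera in the world; the wrist camera has in their place "hand_eye" (4x4, takes a point from camera to tool coordinates, whose origin is the TCP and whose axes are the tool frame's). Camera axes: x right, y up, looking along -z (the intrinsics and any distortion apply to the point x, -y, -z); pixel columns grow to the right and rows downward; lengths in mm; the calibration is good to about 2 mm. A picture is of the moment at which its call begins: read the wrist's pose just before it. There is no depth.
- job.finish_job(): hands the job in, once; it reports no verdict.
Trained networks look in the newest picture that a camera, given by its name, has taken for a name from the list of things; names that differ only in an ending like _2 or _b are one class to them, and where a whole thing is asked for, a point or a joint stands for the part that bears it (a point fixed in the world has none). Each returns a list of dicts, best first, with "score" (0 to 1); they miss things now and then, are a little off and sometimes report something else, mostly with a low value. They report only what shows in the picture. A call takes as long as a camera call.
- models.cut_out(camera, thing): "pixels" (420x560 bool, what is visible of it) and "uv" ([column, row] in pixels, amid what is visible of it).
- models.place_of(camera, thing): "uv" ([column, row] in pixels: a listed point, or the origin of a listed thing).
The state is a dict: "clock": time; "qpos": joint angles; "qd": joint speeds; "tau": joint torques, N m; "eef_pos": TCP position; "tool_rot": TCP orientation; "force": force on the tool from outside, world axes, zero at the start; "torque": the same for the moment, N m; "width": finger opening in mm.
Only numpy, scipy, OpenCV 4.12 (cv2) and the standard library are available. Lean on these libraries where they do the work, as an engineer would, in place of code of your own. Each camera call takes 0.05 s, during which the arm holds its last target.

## Working session

There is one attempt and no reset: what is moved stays moved. The work goes in short steps, Python scripts to look and compute and a tool call to move; the robot and the scene stay as the last step left them, time stands still between calls to the robot, and variables do not carry over. Pictures are saved under pics/ and viewed, and the job is handed in when it is done.

Besides the shell and the picture viewer there is one more tool, called after "Emit:" by a JSON object that holds its "op" and its "data". move_arm: Moves the arm, as the interface text tells. Its arguments: {"type":"object","properties":{"moves":{"type":"array","items":{"type":"array","items":{"type":"array","items":{"type":"number"}}}},"jaw":{"type":"number"}},"required":["moves"]}

```bash
ls; mkdir -p pics; python3 - <<'E'
from cell import ctrl,get_image,job,models
import cv2
print(ctrl.read_state())
for n in ["scene","top","wrist"]:
    im=get_image(n); cv2.imwrite(f"pics/a_{n}.png",im["color"]); print(n,{k:v for k,v in im.items() if k!="color"})
E
```

```text
pics
{'clock': 0.0, 'qpos': array([-1.36978066,  0.62933745,  0.03845803,  1.51841173, -0.02702148,
        0.99630548, -0.01998316]), 'qd': array([-3.67522701e-05,  7.38516242e-04,  1.25105825e-03, -7.31531925e-04,
        2.82453544e-03, -1.00749864e-03, -9.45571331e-04]), 'tau': array([-3.18713082e-04, -5.63400078e+01,  1.22651204e+00, -1.93454236e+01,
        1.11749829e-02,  1.01737978e-02, -1.19624647e-05]), 'eef_pos': array([171.18424729, 626.37827584, 230.3810308 ]), 'tool_rot': array([3.14157501e+00, 1.94355247e-03, 1.30397180e+00]), 'force': array([-0.267944  ,  0.49587297,  0.20567599]), 'torque': array([-0.032959  ,  0.00229158,  0.01895684]), 'width': 85.15584738122132}
scene {'fov_y': 52.930972740870075, 'cx': 276.30269059156205, 'cy': 213.2663604107615, 'origin': array([-165.67406815, -372.97035091,  568.48663026]), 'orientation': array([ 1.04020297,  0.01968409, -1.05295058])}
top {'fov_y': 47.65578584947046, 'cx': 270.0160705838416, 'cy': 207.10382703999034, 'origin': array([ 328.5607248 ,   64.64578295, 1368.49279961]), 'orientation': array([ 1.70745688e-01, -1.12756884e-03, -1.58453654e+00])}
wrist {'fov_y': 70.2795747983379, 'cx': 278.0861849742092, 'cy': 206.30190569107356, 'hand_eye': array([[ 9.99999560e-01,  5.58450745e-04,  7.53550871e-04,
        -6.05348064e-01],
       [ 7.53693622e-04, -9.56656306e-01, -2.91218380e-01,
        -7.46145930e+01],
       [ 5.58258071e-04,  2.91218820e-01, -9.56656306e-01,
        -1.41864419e+02],
       [ 0.00000000e+00,  0.00000000e+00,  0.00000000e+00,
         1.00000000e+00]])}
```

View pics/a_scene.png

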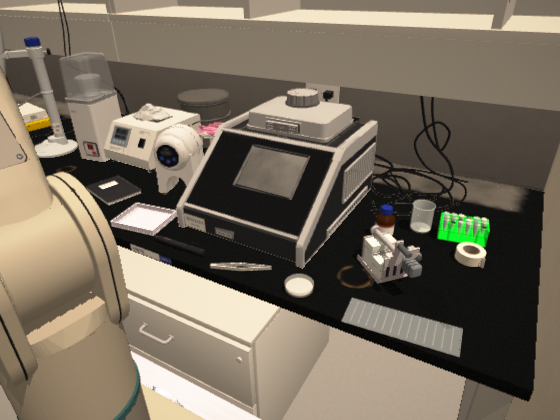

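View pics/a_top.png

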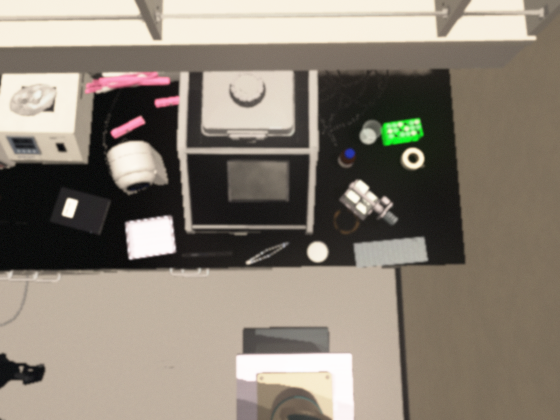

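```bash
python3 - <<'E'
from cell import ctrl,get_image,job,models
for c in ["top","scene"]:
    get_image(c)
    for t in ["rack","sleeve_mouth","bay_1","bay_2","hasp_hinge","hasp_pull","rod","rod_tip","tall_box","shallow_box","mat","tray","bottle_3","petri_dish","forceps","marker"]:
        try: r=models.place_of(c,t)
        except Exception as e: r=str(e); print(c,t,r); continue
        print(c,t,[(x["uv"],round(x["score"],2)) for x in r[:3]])
E
```

```text
top rack [([357.8, 202.4], 0.72)]
top sleeve_mouth [([381.6, 206.4], 0.56)]
top bay_1 [([355.9, 194.3], 0.94), ([366.3, 204.3], 0.69)]
top bay_2 [([355.9, 194.3], 0.94), ([366.3, 204.3], 0.69)]
top hasp_hinge [([391.0, 207.1], 0.78)]
top hasp_pull [([389.3, 220.8], 0.67)]
top rod [([391.2, 215.0], 0.8)]
top rod_tip [([349.3, 182.9], 0.81)]
top tall_box [([359.5, 193.9], 0.66), ([386.1, 205.3], 0.6)]
top shallow_box [([368.3, 207.7], 0.6)]
top mat [([388.4, 254.3], 0.8)]
top tray [([152.3, 234.9], 0.63)]
top bottle_3 [([317.1, 252.7], 0.75), ([345.0, 159.0], 0.69)]
top petri_dish [([316.0, 250.7], 0.61)]
top forceps [([266.3, 253.3], 0.58)]
top marker [([210.5, 255.2], 0.8)]
scene rack [([378.8, 262.0], 0.65), ([385.3, 235.8], 0.28)]
scene sleeve_mouth [([400.8, 258.8], 0.59)]
scene bay_1 [([384.1, 271.1], 0.9), ([377.1, 258.8], 0.65), ([400.4, 323.4], 0.28)]
scene bay_2 [([384.1, 271.1], 0.9), ([377.1, 258.8], 0.65), ([400.4, 323.4], 0.28)]
scene hasp_hinge [([418.2, 255.2], 0.8)]
scene hasp_pull [([382.1, 263.0], 0.64), ([404.5, 250.5], 0.56)]
scene rod [([412.0, 263.4], 0.65)]
scene rod_tip [([374.2, 232.1], 0.68)]
scene tall_box [([375.4, 259.2], 0.71)]
scene shallow_box [([386.5, 272.7], 0.77)]
scene mat [([399.0, 320.9], 0.78), ([387.3, 269.8], 0.7), ([385.3, 271.4], 0.24)]
scene tray [([146.6, 219.0], 0.84), ([404.3, 251.3], 0.4)]
scene bottle_3 [([381.9, 238.6], 0.88)]
scene petri_dish [([299.7, 285.5], 0.58)]
scene forceps [([241.5, 269.7], 0.92)]
scene marker [([179.5, 245.7], 0.81), ([386.4, 273.2], 0.2)]
```

```bash
cat > h.py <<'E'
import numpy as np, cv2
from scipy.spatial.transform import Rotation as R
from scipy.optimize import least_squares
def rot(rpy): return R.from_euler('xyz',rpy).as_matrix()
class Cam:
    def __init__(s,im,state=None):
        s.f=210/np.tan(np.radians(im["fov_y"])/2); s.cx=im["cx"]; s.cy=im["cy"]
        if "hand_eye" in im:
            T=np.eye(4);T[:3,:3]=rot(state["tool_rot"]);T[:3,3]=state["eef_pos"]
            M=T@np.array(im["hand_eye"]); s.R=M[:3,:3]; s.o=M[:3,3]
        else: s.R=rot(im["orientation"]); s.o=np.array(im["origin"])
    def proj(s,P):
        q=(np.atleast_2d(P)-s.o)@s.R; q=q*[1,-1,-1]
        return np.c_[s.cx+s.f*q[:,0]/q[:,2], s.cy+s.f*q[:,1]/q[:,2]]
    def plane(s,uv,z):
        uv=np.atleast_2d(uv); d=np.c_[(uv[:,0]-s.cx)/s.f,-(uv[:,1]-s.cy)/s.f,-np.ones(len(uv))]@s.R.T
        return s.o+d*((z-s.o[2])/d[:,2])[:,None]
def rackpts(p,pts):
    c,s_=np.cos(p[2]),np.sin(p[2]); pts=np.atleast_2d(np.array(pts,float))
    return np.c_[p[0]+c*pts[:,0]-s_*pts[:,1],p[1]+s_*pts[:,0]+c*pts[:,1],pts[:,2]]
E
python3 - <<'E'
from h import *
from cell import ctrl,get_image
t=Cam(get_image("top"));it=get_image("top")["color"]
i=get_image("scene");s=Cam(i)
P={"sleeve":(0,-58,69),"hinge":(28,-69.5,69),"rod":(0,-93.5,68),"tip":(0,50.5,68),"rack":(0,0,0),"b1":(0,-20.8,4),"b2":(0,20.8,4)}
T={"sleeve":(381.6,206.4),"hinge":(391,207.1),"rod":(391.2,215),"tip":(349.3,182.9),"rack":(357.8,202.4),"b1":(366.3,204.3),"b2":(355.9,194.3)}
S={"sleeve":(400.8,258.8),"hinge":(418.2,255.2),"rod":(412,263.4),"tip":(374.2,232.1),"rack":(378.8,262),"b1":(384.1,271.1),"b2":(377.1,258.8)}
pts=np.array([P[k] for k in P]);a=np.array([T[k] for k in P]);b=np.array([S[k] for k in P])
def f(p,w=0):
    q=rackpts(p,pts); return np.r_[((t.proj(q)-a)).ravel()*w_t,((s.proj(q)-b)).ravel()*w_s]
for w_t,w_s in((1,1),(1,0),(0,1)):
    r=least_squares(f,[600,-250,-.9],loss='soft_l1'); print(r.x,r.cost); print(np.round(f(r.x).reshape(2,-1,2),1).tolist())
for n,tu,su,z in (("mat",(388.4,254.3),(399,320.9),0),("tray",(152.3,234.9),(146.6,219),0),("bottle",(345,159),(381.9,238.6),0),("petri",(316,250.7),(299.7,285.5),0),("forceps",(266.3,253.3),(241.5,269.7),0),("marker",(210.5,255.2),(179.5,245.7),0)):
    print(n,t.plane(tu,z),s.plane(su,z))
cv2.imwrite("pics/b_scene.png",cv2.resize(i["color"][200:370,320:500],None,fx=4,fy=3.5,interpolation=cv2.INTER_CUBIC)[:600])
cv2.imwrite("pics/b_top.png",cv2.resize(it[150:275,320:460],None,fx=4.8,fy=4.8,interpolation=cv2.INTER_CUBIC))
E
```

```text
[ 581.79329911 -200.89812958   -0.71881216] 31.468944993357827
[[[-1.7, 2.4], [-1.6, -3.2], [-1.2, 2.1], [0.1, 1.2], [1.2, -2.3], [-1.5, 0.1], [-2.2, 1.0]], [[1.2, -3.9], [-0.7, -0.0], [0.5, 2.2], [-0.5, -4.2], [3.8, 3.9], [3.9, -1.1], [0.7, 0.3]]]
[ 583.81796413 -204.00527729   -0.70058823] 9.91053672825774
[[[-0.3, 1.4], [-0.4, -4.4], [0.2, 0.9], [0.9, 0.7], [2.2, -3.0], [-0.4, -0.7], [-1.3, 0.4]], [[0.0, -0.0], [0.0, -0.0], [0.0, 0.0], [0.0, -0.0], [0.0, 0.0], [0.0, -0.0], [0.0, 0.0]]]
[ 580.0598327  -199.39274497   -0.71242539] 17.257968488076425
[[[-0.0, 0.0], [-0.0, -0.0], [-0.0, 0.0], [-0.0, 0.0], [0.0, -0.0], [-0.0, 0.0], [-0.0, 0.0]], [[0.4, -3.7], [-1.5, 0.1], [-0.2, 2.4], [-1.6, -3.9], [2.9, 4.2], [3.0, -0.9], [-0.3, 0.5]]]
mat [[ 422.33409815 -278.22911378    0.        ]] [[ 435.75770156 -277.58777666    0.        ]]
tray [[487.56580025 401.20653321   0.        ]] [[485.71634682 404.29488087   0.        ]]
bottle [[ 706.56070523 -165.0271601     0.        ]] [[ 684.5066364  -166.88101308    0.        ]]
petri [[435.49839633 -70.5971       0.        ]] [[437.9839468  -71.62303259   0.        ]]
forceps [[429.98935588  72.38350108   0.        ]] [[424.84925992  63.45869987   0.        ]]
marker [[426.73448737 232.57933012   0.        ]] [[431.58080853 244.6808514    0.        ]]
```

View pics/b_scene.png

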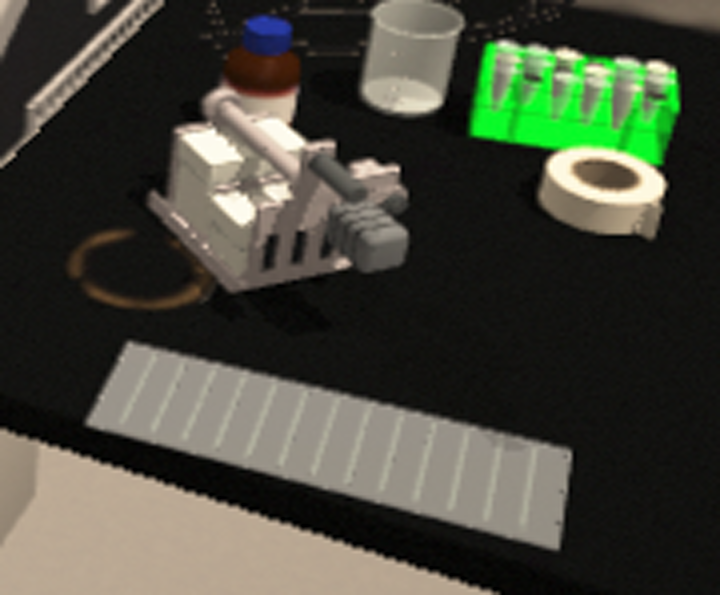

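View pics/b_top.png

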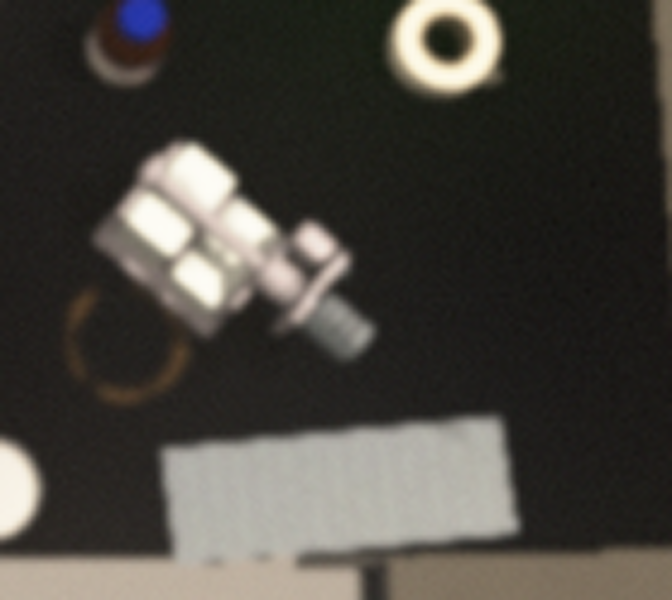

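```bash
cat > plan.py <<'E'
from h import *
import json
def tool(yaw): return rot([np.pi,0,yaw])
def rows(p0,yaw0,wps):
    """wps list of (p,yaw) world; prints rows relative to commanded pose (vertical tool)"""
    T=tool(yaw0); out=[]
    for p,y in wps:
        d=T.T@(np.array(p)-p0)/1000; w=-(y-yaw0)
        out.append([round(float(v),4) for v in d]+[0,0,round(float(w),3)])
    return out
E
python3 - <<'E'
from plan import *
p0=np.array([171.345,627.024,231.313]);y0=1.304
pts=[]
def cyl(r,a,z): return [r*np.cos(a),r*np.sin(a),z]
n=18
keys=np.array([[0,650,1.305,231,1.304],[4,560,1.15,360,1.15],[13,440,0.0,400,0.1],[18,590,-.38,300,-.55],[19,605,-.38,250,-.70],[20,605,-.38,230,-.72]])
k=np.arange(1,21)
c=[np.interp(k,keys[:,0],keys[:,i]) for i in range(1,5)]
w=[(cyl(c[0][i],c[1][i],c[2][i]),c[3][i]) for i in range(20)]
w[-1]=([562,-225,230],-.72)
print(str(rows(p0,y0,w)).replace(" ",""))
E
```

```text
[[-0.023,0.0237,-0.0319,0,0,0.038],[-0.0468,0.0463,-0.0642,0,0,0.077],[-0.0714,0.067,-0.0964,0,0,0.116],[-0.0966,0.0859,-0.1287,0,0,0.154],[-0.1249,0.152,-0.1331,0,0,0.271],[-0.1608,0.2124,-0.1376,0,0,0.387],[-0.2033,0.2662,-0.142,0,0,0.504],[-0.2513,0.3127,-0.1465,0,0,0.621],[-0.3038,0.3515,-0.1509,0,0,0.737],[-0.3595,0.3821,-0.1554,0,0,0.854],[-0.4172,0.4045,-0.1598,0,0,0.971],[-0.4757,0.4185,-0.1642,0,0,1.087],[-0.534,0.4245,-0.1687,0,0,1.204],[-0.5609,0.4615,-0.1487,0,0,1.334],[-0.5927,0.4967,-0.1287,0,0,1.464],[-0.6295,0.5296,-0.1087,0,0,1.594],[-0.6708,0.5596,-0.0887,0,0,1.724],[-0.7167,0.5863,-0.0687,0,0,1.854],[-0.7184,0.6012,-0.0187,0,0,2.004],[-0.7189,0.6015,0.0013,0,0,2.024]]
```

Emit:
{"op": "move_arm", "data": {"moves": [[[-0.023, 0.024, -0.032, 0, 0, 0.038], [-0.047, 0.046, -0.064, 0, 0, 0.077], [-0.071, 0.067, -0.096, 0, 0, 0.116], [-0.097, 0.086, -0.129, 0, 0, 0.154], [-0.125, 0.152, -0.133, 0, 0, 0.271], [-0.161, 0.212, -0.138, 0, 0, 0.387], [-0.203, 0.266, -0.142, 0, 0, 0.504], [-0.251, 0.313, -0.146, 0, 0, 0.621], [-0.304, 0.351, -0.151, 0, 0, 0.737], [-0.359, 0.382, -0.155, 0, 0, 0.854], [-0.417, 0.404, -0.16, 0, 0, 0.971], [-0.476, 0.418, -0.164, 0, 0, 1.087], [-0.534, 0.424, -0.169, 0, 0, 1.204], [-0.561, 0.461, -0.149, 0, 0, 1.334], [-0.593, 0.497, -0.129, 0, 0, 1.464], [-0.63, 0.53, -0.109, 0, 0, 1.594], [-0.671, 0.56, -0.089, 0, 0, 1.724], [-0.717, 0.586, -0.069, 0, 0, 1.854], [-0.718, 0.601, -0.019, 0, 0, 2.004], [-0.719, 0.601, 0.001, 0, 0, 2.024]]]}}

```text
clock: 4.5
eef_pos: [561.0, -224.9, 227.1]
tool_rot: [3.14, 0.004, -0.722]
force: [0.6, 0.3, -0.2]
width: 85.3
```

```bash
python3 - <<'E'
from cell import ctrl,get_image,job,models
from h import *
s=ctrl.read_state(); print(s["clock"],s["eef_pos"],s["tool_rot"],s["qpos"],s["force"])
im=get_image("wrist"); cv2.imwrite("pics/c1.png",cv2.resize(im["color"],None,fx=1.4,fy=1.4))
for t in ["rack","sleeve_mouth","bay_1","bay_2","hasp_hinge","hasp_pull","rod","rod_tip","tall_box","shallow_box","mat"]:
    r=models.place_of("wrist",t); print(t,[([round(float(v),1) for v in x["uv"]],round(x["score"],2)) for x in r[:3]])
E
```

```text
4.5 [ 561.01922723 -224.93640661  227.0602594 ] [ 3.13991974  0.00354391 -0.72242746] [-0.07823329  0.66078354  0.69768023  1.66408795 -0.48604128  1.00161418
  0.06304514] [ 0.58910914  0.25502661 -0.16918736]
rack [([276.2, 151.9], 0.58)]
sleeve_mouth [([276.2, 211.7], 0.96), ([277.9, 246.9], 0.46)]
bay_1 []
bay_2 []
hasp_hinge [([301.3, 224.9], 0.82)]
hasp_pull [([254.7, 259.1], 0.56), ([273.2, 212.3], 0.33)]
rod [([275.7, 246.8], 0.95)]
rod_tip [([281.0, 110.4], 0.75)]
tall_box [([302.7, 224.0], 0.53), ([275.6, 171.6], 0.16)]
shallow_box [([277.1, 170.3], 0.67)]
mat [([234.0, 271.9], 0.93)]
```

View pics/c1.png

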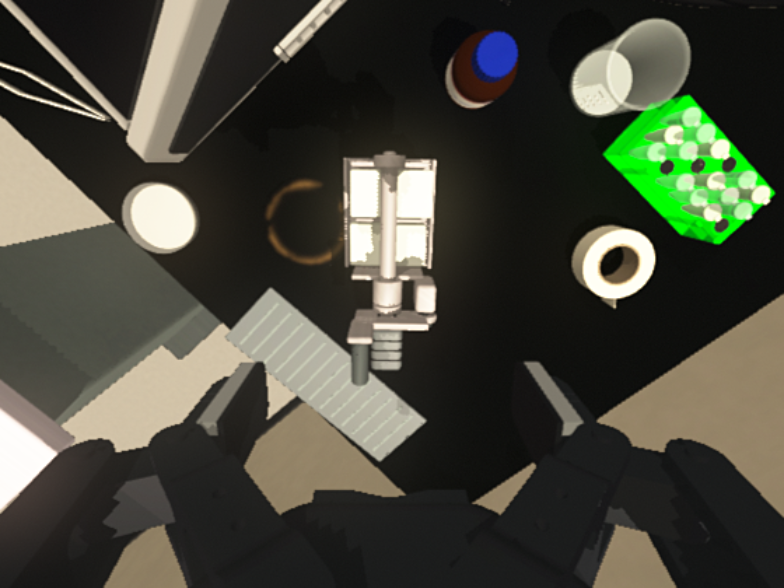

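```bash
python3 - <<'E'
from cell import ctrl,get_image
from h import *
s=ctrl.read_state(); im=get_image("wrist");print(s["eef_pos"],s["tool_rot"])
c=im["color"]; cv2.imwrite("pics/c2.png",cv2.resize(c[100:290,215:340],None,fx=3.15*2*.5,fy=3.15,interpolation=cv2.INTER_CUBIC)); 
cam=Cam(im,s)
pts=np.array([(0,-58,69),(28,-69.5,69),(0,-93.5,68),(0,50.5,68)]);uv=np.array([(276.2,211.7),(301.3,224.9),(275.7,246.8),(281,110.4)])
r=least_squares(lambda p:(cam.proj(rackpts(p,pts))-uv).ravel(),[582,-202,-.72]);print(r.x,r.fun)
E
```

```text
[ 561.75273278 -224.94702558  230.93521075] [-3.14097065e+00 -8.56628067e-04 -7.19692566e-01]
[ 581.63451792 -203.30659431   -0.7607444 ] [ 0.24287936  3.12637133  0.49122418  0.93467387 -0.48878523 -1.99827065
 -0.23125495 -1.7588463 ]
```

View pics/c2.png

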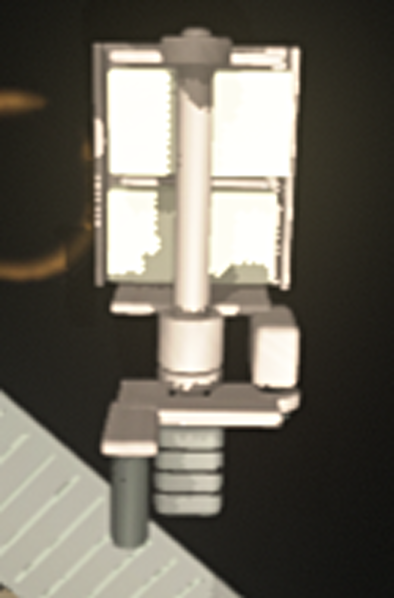

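```bash
cat > fit1.py <<'E'
from h import *
im=None
from cell import ctrl,get_image
s=ctrl.read_state(); im=get_image("wrist"); cam=Cam(im,s)
def g(u,v): return (215+(u+.5)/3.15-.5,100+(v+.5)/3.15-.5)
pts=[];uv=[];w=[]
def add(P,q,wu,wv): pts.append(P);uv.append(g(*q));w.append((wu,wv))
add((0,44,69),(196,45),1,0)
add((0,-50,69),(191,345),1,0)
add((0,-10,68),(193,200),1,0)
add((0,-93.5,68),(188,470),1,0)
add((-38,46,12),(94,45),1,1); add((38,46,12),(299,46),1,1)
add((-38,-46,12),(96,287),1,1); add((38,-46,12),(291,289),1,1)
add((0,-111.5,74),(188,515),0,1)
add((-18,-105.5,107),(130,547),1,1)
pts=np.array(pts,float);uv=np.array(uv);w=np.array(w)
f=lambda p:((cam.proj(rackpts(p,pts))-uv)*w).ravel()
r=least_squares(f,[582,-202,-.74]);print(r.x);print(np.round(r.fun.reshape(-1,2),1).tolist())
q=cam.proj(rackpts(r.x,[(0,-58,80),(-28,-44,59),(28,-44,59),(36,-64,78),(36,-42,78),(0,-93.5,68)]))
print(np.round((q-[215,100])*3.15,0).tolist())
E
python3 fit1.py
```

```text
[ 579.16972737 -201.98949426   -0.73787081]
[[-0.1, 0.0], [0.1, -0.0], [0.0, 0.0], [0.5, -0.0], [-0.4, -0.2], [0.3, 0.6], [0.1, 0.4], [-0.8, 0.7], [0.0, -0.6], [0.3, -0.9]]
[[190.0, 374.0], [110.0, 315.0], [271.0, 317.0], [297.0, 391.0], [300.0, 328.0], [188.0, 458.0]]
```

```bash
cat > go.py <<'E'
from plan import *
RK=np.array([579.17,-201.99,-.738])
def W(x,y,z): return rackpts(RK,(x,y,z))[0]
E
python3 - <<'E'
from go import *
p0=np.array([561.9,-225,230.8]);y0=-.7197
for q in [(W(-18,-90,135),-.738),(W(-18,-90,92),-.738)]: print(q,rows(p0,y0,[q]))
E
```

```text
(array([ 505.30045176, -256.46283582,  135.        ]), -0.738) [[-0.0218, 0.061, 0.0958, 0, 0, 0.018]]
(array([ 505.30045176, -256.46283582,   92.        ]), -0.738) [[-0.0218, 0.061, 0.1388, 0, 0, 0.018]]
```

Emit:
{"op": "move_arm", "data": {"moves": [[[-0.011, 0.03, 0.045, 0, 0, 0.009], [-0.022, 0.061, 0.085, 0, 0, 0.018], [-0.022, 0.061, 0.096, 0, 0, 0.018], [-0.022, 0.061, 0.096, 0, 0, 0.018], [-0.022, 0.061, 0.096, 0, 0, 0.018]]], "jaw": 0.35}}

```text
clock: 5.82
eef_pos: [506.4, -256.3, 135.2]
tool_rot: [-3.141, -0.002, -0.736]
force: [0.3, -0.0, 0.0]
width: 30.0
```

```bash
cat > look.py <<'E'
import sys
from go import *
from cell import ctrl,get_image
s=ctrl.read_state(); im=get_image("wrist"); cam=Cam(im,s)
print(s["clock"],s["eef_pos"],s["tool_rot"],s["force"],s["width"])
c=im["color"].copy()
c=cv2.resize(c,None,fx=1.4,fy=1.4,interpolation=cv2.INTER_CUBIC)
if len(sys.argv)>2:
  for P in eval(sys.argv[2]):
    u=(cam.proj(W(*P))[0]+.5)*1.4-.5
    cv2.drawMarker(c,tuple(int(round(v)) for v in u),(0,0,255),cv2.MARKER_CROSS,8,1)
cv2.imwrite("pics/%s.png"%sys.argv[1],c)
E
python3 look.py d1 "[(-18,-105.5,107),(-12,-105.5,107),(-24,-105.5,107),(-12,-111.5,80),(12,-111.5,80),(12,-75.5,80),(0,-58,80),(-38,46,12),(38,46,12),(38,-46,12),(0,50.5,68)]"
```

```text
5.825 [ 506.40739605 -256.28808592  135.22622401] [-3.14067393e+00 -2.19175123e-03 -7.36437749e-01] [ 0.32298434 -0.03188836  0.02719706] 30.04654290118781
```

View pics/d1.png

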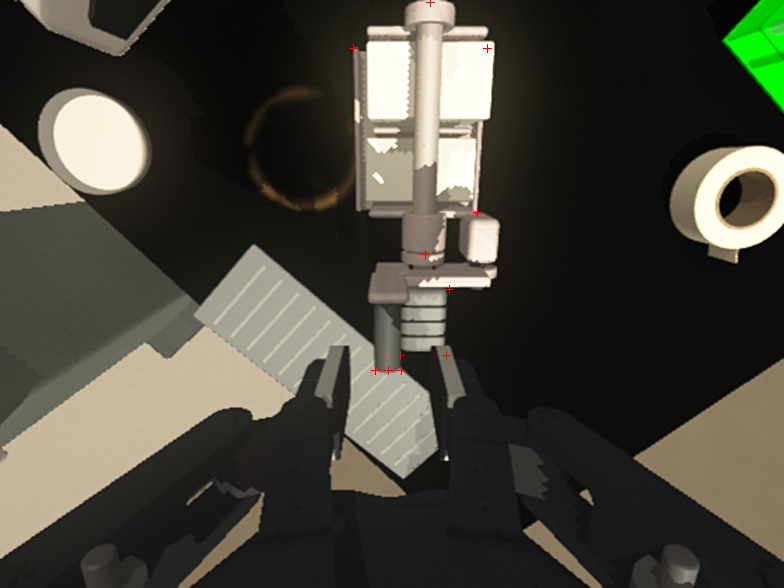

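Emit:
{"op": "move_arm", "data": {"moves": [[[-0.001, 0, 0.015, 0, 0, 0], [-0.001, 0, 0.03, 0, 0, 0], [-0.001, 0, 0.043, 0, 0, 0], [-0.001, 0, 0.043, 0, 0, 0]]]}}

```text
clock: 6.38
eef_pos: [503.1, -255.2, 89.8]
tool_rot: [3.141, 0.003, -0.738]
force: [0.3, 0.4, 0.1]
width: 30.0
```

Emit:
{"op": "move_arm", "data": {"moves": [[[0, 0, 0, 0, 0, 0], [0, 0, 0, 0, 0, 0]]], "jaw": 0.24}}

```text
clock: 6.62
eef_pos: [504.3, -256.0, 91.7]
tool_rot: [-3.141, -0.001, -0.738]
force: [0.2, -0.1, 0.0]
width: 20.5
```

```bash
python3 look.py d2 "[(-18,-105.5,107),(12,-111.5,80)]"; python3 - <<'E'
import numpy as np
b=np.radians(140.44)
for k in range(1,19):
    a=b-k*.1
    print([round((46+59.7*np.cos(a)-(0))/1000-0.0,3),0,round(-(59.7*np.sin(a)-38)/1000,3),0,0,0],end=",")
E
```

```text
6.625 [ 504.25841373 -255.99791897   91.69622885] [-3.14147600e+00 -8.41459711e-04 -7.38158201e-01] [ 0.15973095 -0.09169829  0.03248252] 20.502217818449978
[np.float64(0.004), 0, np.float64(-0.004), 0, 0, 0],[np.float64(0.008), 0, np.float64(-0.008), 0, 0, 0],[np.float64(0.013), 0, np.float64(-0.012), 0, 0, 0],[np.float64(0.018), 0, np.float64(-0.015), 0, 0, 0],[np.float64(0.024), 0, np.float64(-0.017), 0, 0, 0],[np.float64(0.029), 0, np.float64(-0.019), 0, 0, 0],[np.float64(0.035), 0, np.float64(-0.021), 0, 0, 0],[np.float64(0.041), 0, np.float64(-0.022), 0, 0, 0],[np.float64(0.047), 0, np.float64(-0.022), 0, 0, 0],[np.float64(0.053), 0, np.float64(-0.021), 0, 0, 0],[np.float64(0.059), 0, np.float64(-0.02), 0, 0, 0],[np.float64(0.065), 0, np.float64(-0.019), 0, 0, 0],[np.float64(0.07), 0, np.float64(-0.017), 0, 0, 0],[np.float64(0.076), 0, np.float64(-0.014), 0, 0, 0],[np.float64(0.081), 0, np.float64(-0.011), 0, 0, 0],[np.float64(0.085), 0, np.float64(-0.007), 0, 0, 0],[np.float64(0.09), 0, np.float64(-0.003), 0, 0, 0],[np.float64(0.093), 0, np.float64(0.002), 0, 0, 0],
```

View pics/d2.png

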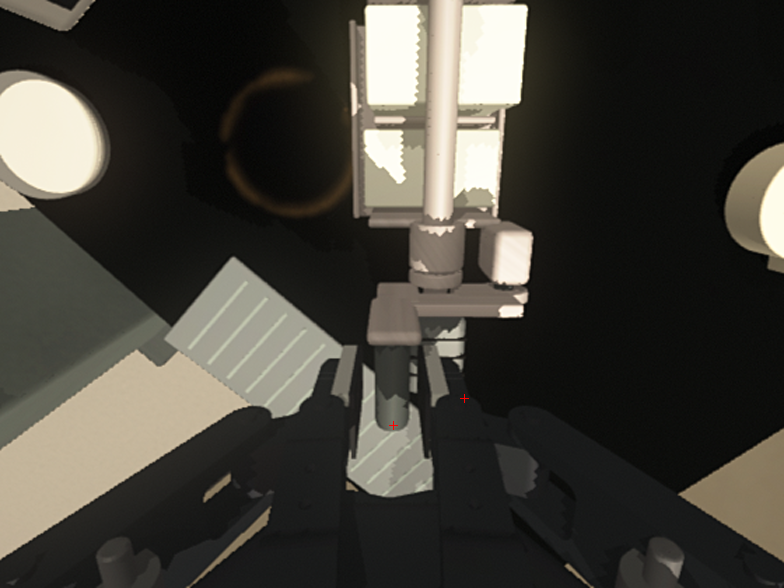

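Emit:
{"op": "move_arm", "data": {"moves": [[[0.004, 0, -0.004, 0, 0, 0], [0.008, 0, -0.008, 0, 0, 0], [0.013, 0, -0.012, 0, 0, 0], [0.018, 0, -0.015, 0, 0, 0], [0.024, 0, -0.017, 0, 0, 0], [0.029, 0, -0.019, 0, 0, 0], [0.035, 0, -0.021, 0, 0, 0], [0.041, 0, -0.022, 0, 0, 0], [0.047, 0, -0.022, 0, 0, 0], [0.053, 0, -0.021, 0, 0, 0], [0.059, 0, -0.02, 0, 0, 0], [0.065, 0, -0.019, 0, 0, 0], [0.07, 0, -0.017, 0, 0, 0], [0.076, 0, -0.014, 0, 0, 0], [0.081, 0, -0.011, 0, 0, 0], [0.085, 0, -0.007, 0, 0, 0], [0.09, 0, -0.003, 0, 0, 0], [0.093, 0, 0.002, 0, 0, 0], [0.093, 0, 0.002, 0, 0, 0], [0.093, 0, 0.002, 0, 0, 0]]]}}

```text
clock: 9.18
eef_pos: [572.7, -318.3, 89.3]
tool_rot: [3.141, 0.0, -0.738]
force: [0.2, -0.2, 0.6]
width: 20.7
```

```bash
python3 look.py d3 "[(0,-58,80),(12,-111.5,80)]"
```

```text
9.175 [ 572.70865979 -318.31193306   89.29097671] [ 3.14149435e+00  4.47026779e-05 -7.38165152e-01] [ 0.19714207 -0.17174576  0.62690082] 20.705649600866636
```

View pics/d3.png

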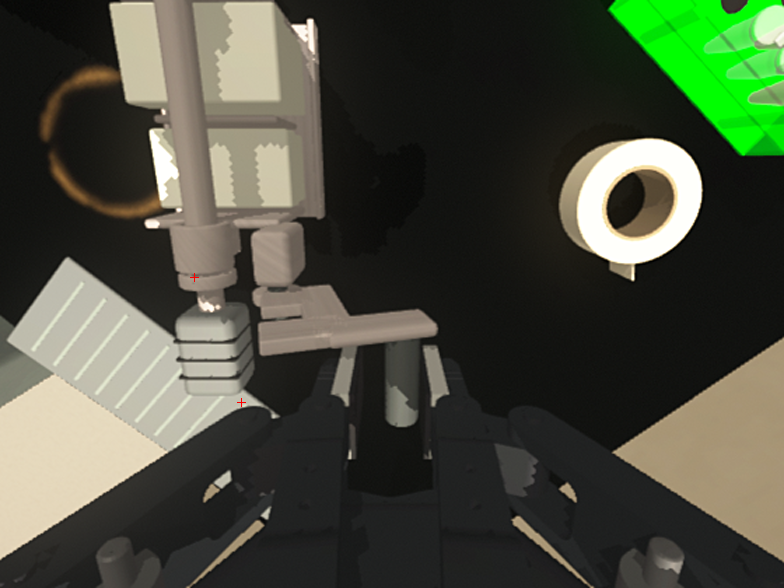

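Emit:
{"op": "move_arm", "data": {"moves": [[[0, 0, -0.015, 0, 0, 0], [0, 0, -0.04, 0, 0, 0], [0, 0, -0.06, 0, 0, 0], [-0.03, 0.002, -0.06, 0, 0, 0], [-0.0735, 0.003, -0.05, 0, 0, 0], [-0.0735, 0.003, -0.046, 0, 0, 0], [-0.0735, 0.003, -0.046, 0, 0, 0], [-0.0735, 0.003, -0.046, 0, 0, 0]]], "jaw": 0.6}}

```text
clock: 10.22
eef_pos: [517.5, -272.1, 135.9]
tool_rot: [-3.142, -0.002, -0.738]
force: [-1.0, -0.5, 0.9]
width: 51.2
```

```bash
python3 look.py d4 "[(-12,-111.5,80),(12,-111.5,80),(12,-75.5,80),(-12,-75.5,80),(0,-58,69),(0,0,68),(0,50.5,68)]"
```

```text
10.225 [ 517.54534023 -272.11254515  135.94826559] [-3.14154074e+00 -2.15829417e-03 -7.38005007e-01] [-1.00545674 -0.46037185  0.9277678 ] 51.15181600499171
```

View pics/d4.png

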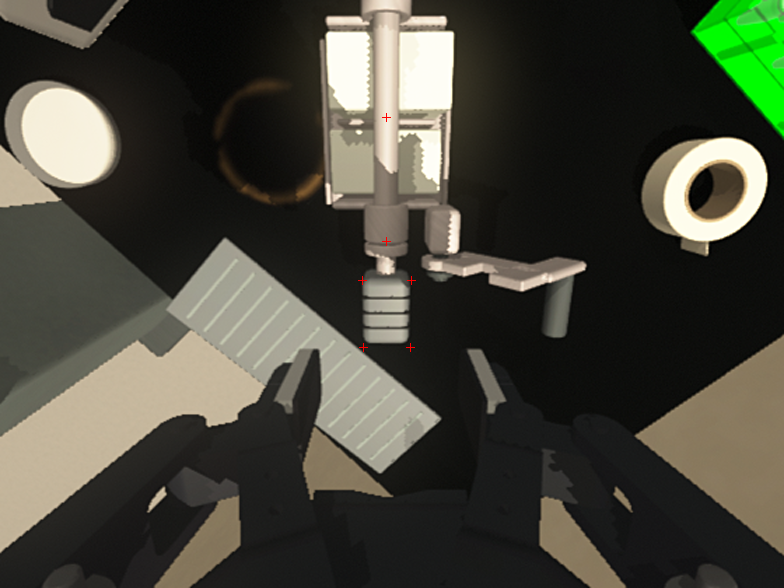

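Emit:
{"op": "move_arm", "data": {"moves": [[[-0.002, -0.001, 0.02, 0, 0, 0], [-0.002, -0.001, 0.04, 0, 0, 0], [-0.002, -0.001, 0.06, 0, 0, 0], [-0.002, -0.001, 0.072, 0, 0, 0], [-0.002, -0.001, 0.078, 0, 0, 0], [-0.002, -0.001, 0.078, 0, 0, 0], [-0.002, -0.001, 0.078, 0, 0, 0]]]}}

```text
clock: 11.15
eef_pos: [516.0, -269.3, 57.9]
tool_rot: [-3.141, -0.001, -0.738]
force: [0.7, 0.2, -0.0]
width: 51.4
```

```bash
python3 look.py d5 "[(-12,-111.5,80),(12,-111.5,80),(12,-75.5,80),(-12,-75.5,80),(0,-58,69),(0,0,68),(0,50.5,68)]"
```

```text
11.15 [ 516.02747188 -269.26950413   57.88939253] [-3.14136797e+00 -1.12037063e-03 -7.38028453e-01] [ 0.69150938  0.22369369 -0.01259548] 51.3521889444469
```

View pics/d5.png

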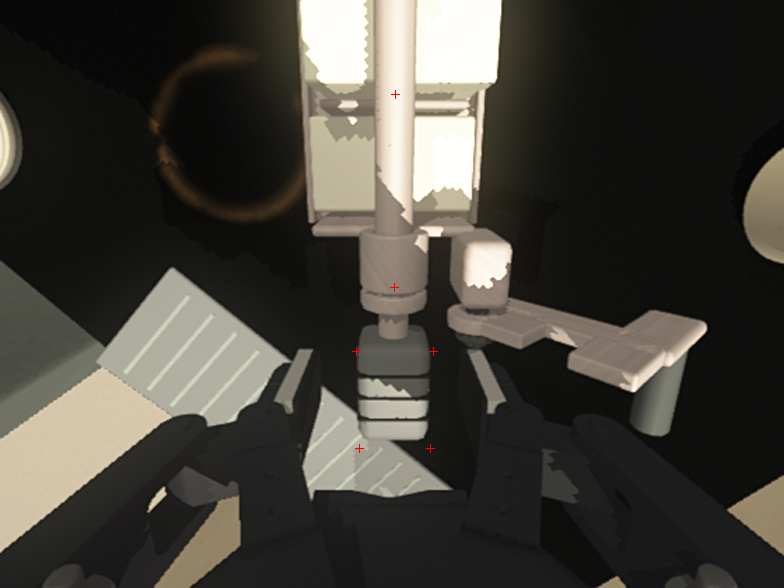

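Emit:
{"op": "move_arm", "data": {"moves": [[[0.0006, 0, 0, 0, 0, 0], [0.0006, 0, 0, 0, 0, 0], [0.0006, 0, 0, 0, 0, 0]]], "jaw": 0.31}}

```text
clock: 11.58
eef_pos: [516.1, -269.3, 57.4]
tool_rot: [-3.142, -0.0, -0.738]
force: [0.4, -0.3, -0.5]
width: 26.4
```

```bash
python3 look.py d6; python3 - <<'E'
import cv2
c=cv2.imread('pics/d6.png'); cv2.imwrite('pics/d6b.png',cv2.resize(c[300:500,290:500],None,fx=3,fy=3,interpolation=cv2.INTER_CUBIC))
E
```

```text
11.575 [ 516.10471317 -269.34563259   57.38216   ] [-3.14153748e+00 -1.40129752e-04 -7.38005966e-01] [ 0.43480762 -0.27843373 -0.4551577 ] 26.363281781446716
```

View pics/d6b.png

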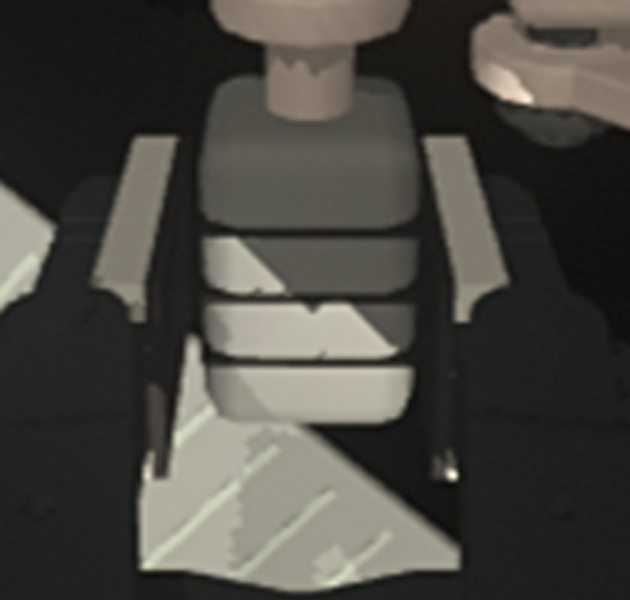

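Emit:
{"op": "move_arm", "data": {"moves": [[[0.0008, 0, 0, 0, 0, 0], [0.0008, 0, 0, 0, 0, 0]]]}}

```text
clock: 11.88
eef_pos: [516.7, -270.0, 57.3]
tool_rot: [3.142, -0.0, -0.738]
force: [0.0, 0.2, -0.5]
width: 26.9
```

Emit:
{"op": "move_arm", "data": {"moves": [[[0, 0, 0, 0, 0, 0], [0, 0, 0, 0, 0, 0], [0, 0, 0, 0, 0, 0], [0, 0, 0, 0, 0, 0]]], "jaw": 0.2}}

```text
clock: 12.38
eef_pos: [516.7, -269.9, 57.4]
tool_rot: [-3.142, -0.0, -0.738]
force: [-0.4, 0.9, 2.4]
width: 22.7
```

```bash
python3 look.py d7; python3 - <<'E'
import cv2
c=cv2.imread('pics/d7.png'); cv2.imwrite('pics/d7b.png',cv2.resize(c[300:500,290:500],None,fx=3,fy=3,interpolation=cv2.INTER_CUBIC))
from cell import ctrl
s=ctrl.read_state(); print(s)
E
```

```text
12.375 [ 516.67982384 -269.89807099   57.39528251] [-3.14151322e+00 -9.44876797e-05 -7.38031589e-01] [-0.38137685  0.85987006  2.36797729] 22.66675968917015
{'clock': 12.425, 'qpos': array([ 0.11850144,  0.83910701,  0.51588144,  1.85173411, -0.6709789 ,
        0.63152341,  0.3125006 ]), 'qd': array([-1.07952446e-03, -1.60411375e-05, -1.69776058e-03, -3.20268421e-04,
       -5.58436223e-04,  2.70142431e-04, -6.92077794e-04]), 'tau': array([ 4.05582273e-02, -5.32121515e+01,  8.67325991e+00, -1.04545641e+01,
        8.04371084e-03, -1.53954537e-01, -1.93414633e-02]), 'eef_pos': array([ 516.67945415, -269.90053516,   57.38560284]), 'tool_rot': array([-3.14153608e+00, -9.74222661e-05, -7.37979474e-01]), 'force': array([-1.00820456,  0.79752655,  2.08861933]), 'torque': array([ 0.08696834,  0.00294999, -0.02966607]), 'width': 23.10496414400658}
```

View pics/d7b.png

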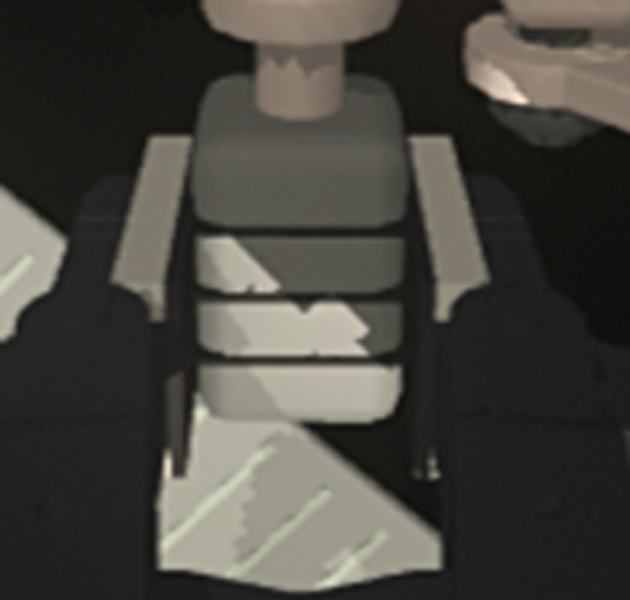

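Emit:
{"op": "move_arm", "data": {"moves": [[[0, 0.003, -0.0005, 0, 0, 0], [0, 0.008, -0.0005, 0, 0, 0], [0, 0.014, -0.0005, 0, 0, 0], [0, 0.02, -0.0005, 0, 0, 0], [0, 0.026, -0.0005, 0, 0, 0], [0, 0.032, -0.0005, 0, 0, 0], [0, 0.038, -0.0005, 0, 0, 0], [0, 0.04, -0.0005, 0, 0, 0], [0, 0.04, -0.0005, 0, 0, 0]]], "jaw": 0}}

```text
clock: 13.55
eef_pos: [489.6, -299.6, 57.8]
tool_rot: [-3.142, 0.0, -0.738]
force: [0.0, -0.0, -1.8]
width: 22.6
```

```bash
python3 look.py d8 "[(0,-58,69),(0,0,68)]"; python3 - <<'E'
from cell import ctrl
s=ctrl.read_state(); print(s["force"],s["torque"])
E
```

```text
13.55 [ 489.60683689 -299.56361531   57.77044541] [-3.14157666e+00  1.20455685e-04 -7.38328132e-01] [ 0.01086925 -0.03916071 -1.83240904] 22.57162856338359
[ 0.70673211  0.75433115 -1.69967721] [-0.05968067  0.03056893  0.00203975]
```

View pics/d8.png

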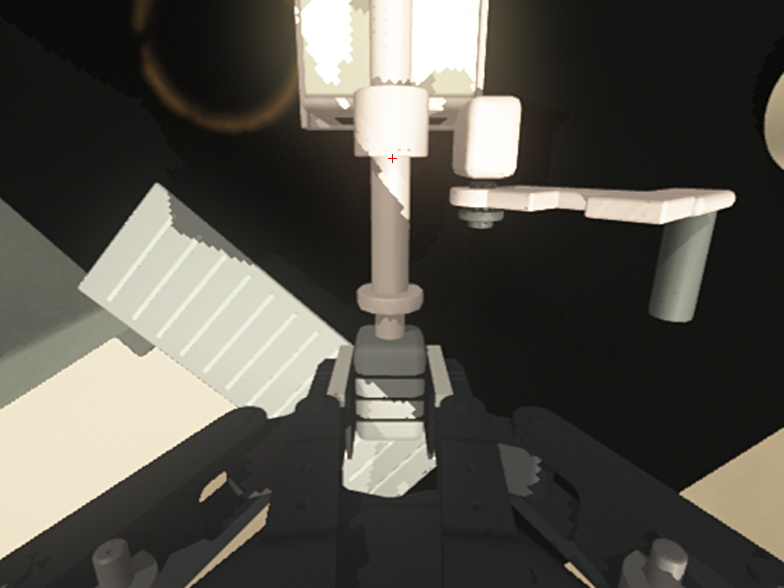

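Emit:
{"op": "move_arm", "data": {"moves": [[[0, 0.004, 0, 0, 0, 0], [0, 0.01, 0, 0, 0, 0], [0, 0.017, 0, 0, 0, 0], [0, 0.024, 0, 0, 0, 0], [0, 0.031, 0, 0, 0, 0], [0, 0.038, 0, 0, 0, 0], [0, 0.045, 0, 0, 0, 0], [0, 0.052, 0, 0, 0, 0], [0, 0.058, 0, 0, 0, 0], [0, 0.063, 0, 0, 0, 0], [0, 0.068, 0, 0, 0, 0], [0, 0.073, 0, 0, 0, 0], [0, 0.078, 0, 0, 0, 0], [0, 0.082, 0, 0, 0, 0], [0, 0.086, 0, 0, 0, 0], [0, 0.088, 0, 0, 0, 0], [0, 0.088, 0, 0, 0, 0], [0, 0.088, 0, 0, 0, 0]]]}}

```text
clock: 15.85
eef_pos: [430.7, -364.4, 57.7]
tool_rot: [-3.141, 0.0, -0.738]
force: [0.1, -0.4, -1.4]
width: 22.5
```

```bash
python3 look.py d9 "[(0,-58,69),(0,-60,68)]"; python3 - <<'E'
from cell import ctrl,get_image,models
from h import *
s=ctrl.read_state(); print(s["force"],s["torque"])
im=get_image("scene"); c=Cam(im)
cv2.imwrite("pics/d9s.png",cv2.resize(im["color"][200:370,320:500],None,fx=4,fy=3.5,interpolation=cv2.INTER_CUBIC))
E
```

```text
15.85 [ 430.67264211 -364.3510601    57.73975068] [-3.14136725e+00  1.57412038e-04 -7.37757187e-01] [ 0.13413034 -0.44287123 -1.40117031] 22.533921883681224
[-0.47991191  0.59245068 -1.76024214] [-0.08405441  0.07548766 -0.03132242]
```

View pics/d9.png

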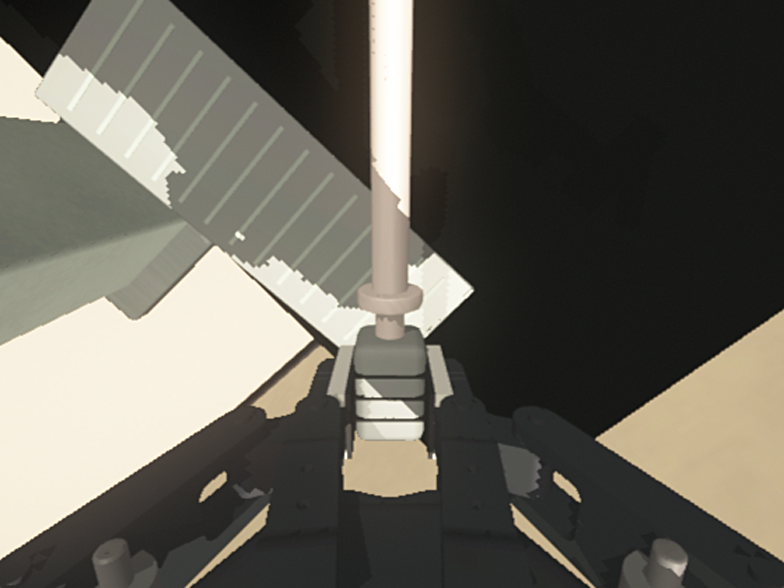

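View pics/d9s.png

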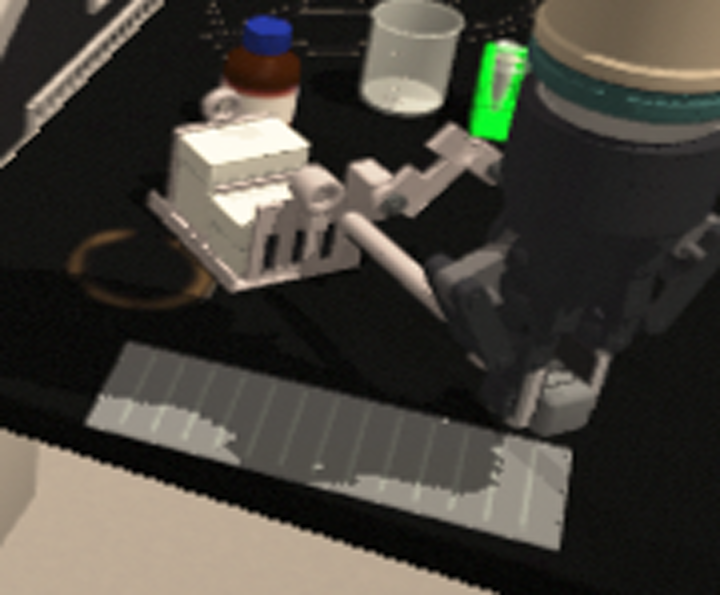

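```bash
python3 - <<'E'
from go import *
from cell import get_image
im=get_image("wrist")
s={"eef_pos":np.array([561.02,-224.94,227.06]),"tool_rot":np.array([3.13992,.00354,-.72243])}
def show(cam,uv):
    uv=(np.array(uv,float)+.5)/1.4-.5
    P=cam.plane(uv,3); print(np.round(P,1).tolist())
    c=P.mean(0); print(c)
    for i,j in((0,3),(1,2),(0,1),(3,2)):
        d=P[j]-P[i]; print(np.linalg.norm(d),np.arctan2(d[1],d[0]))
show(Cam(im,s),[(272,289),(226,338),(381,461),(426,421)])
s={"eef_pos":np.array([516.03,-269.27,57.89]),"tool_rot":np.array([-3.14137,-.00112,-.73803])}
# d4 view
s4={"eef_pos":np.array([517.55,-272.11,135.95]),"tool_rot":np.array([-3.14154,-.00216,-.738])}
show(Cam(im,s4),[(225,238),(166,312),(381,474),(441,421)])
E
```

```text
[[454.1, -182.0, 3.0], [386.0, -186.9, 3.0], [403.4, -388.7, 3.0], [470.1, -382.6, 3.0]]
[ 428.39943758 -285.07110247    3.        ]
201.27952889296807 -1.4914142317543475
202.5707771086176 -1.4843676476492933
68.35360100523215 -3.069281311220868
66.92928832364211 -3.0502138546157918
[[454.1, -180.3, 3.0], [384.2, -187.0, 3.0], [402.3, -389.0, 3.0], [469.0, -384.0, 3.0]]
[ 427.39042121 -285.06502847    3.        ]
204.2145072614597 -1.4975313934823755
202.75826185129918 -1.4813171692002092
70.26362546083315 -3.0453396920676292
66.95776747973477 -3.0663536024101345
```

```bash
python3 - <<'E'
from go import *
p0=np.array([430.7,-364.4,57.7]);p1=np.array([432.7,-347.8,57.7])
w=[(p0+(p1-p0)*t,-.738+.821*t) for t in np.linspace(0.1,1,9)]
w+=[(p1-[0,0,d],.083) for d in (0,0,12,25,36,44,48)]
print(rows(p0,-.738,w))
E
```

```text
[[-0.001, -0.0014, -0.0, 0, 0, -0.082], [-0.0021, -0.0029, -0.0, 0, 0, -0.174], [-0.0031, -0.0044, -0.0, 0, 0, -0.267], [-0.0042, -0.006, -0.0, 0, 0, -0.359], [-0.0053, -0.0075, -0.0, 0, 0, -0.452], [-0.0064, -0.009, -0.0, 0, 0, -0.544], [-0.0075, -0.0106, -0.0, 0, 0, -0.636], [-0.0086, -0.0121, -0.0, 0, 0, -0.729], [-0.0097, -0.0136, -0.0, 0, 0, -0.821], [-0.0097, -0.0136, -0.0, 0, 0, -0.821], [-0.0097, -0.0136, -0.0, 0, 0, -0.821], [-0.0097, -0.0136, 0.012, 0, 0, -0.821], [-0.0097, -0.0136, 0.025, 0, 0, -0.821], [-0.0097, -0.0136, 0.036, 0, 0, -0.821], [-0.0097, -0.0136, 0.044, 0, 0, -0.821], [-0.0097, -0.0136, 0.048, 0, 0, -0.821]]
```

Emit:
{"op": "move_arm", "data": {"moves": [[[-0.001, -0.0014, 0, 0, 0, -0.082], [-0.002, -0.003, 0, 0, 0, -0.174], [-0.003, -0.0045, 0, 0, 0, -0.267], [-0.004, -0.006, 0, 0, 0, -0.359], [-0.005, -0.0075, 0, 0, 0, -0.452], [-0.0065, -0.009, 0, 0, 0, -0.544], [-0.0075, -0.0105, 0, 0, 0, -0.636], [-0.0085, -0.012, 0, 0, 0, -0.729], [-0.0095, -0.0135, 0, 0, 0, -0.821], [-0.0095, -0.0135, 0, 0, 0, -0.821], [-0.0095, -0.0135, 0.012, 0, 0, -0.821], [-0.0095, -0.0135, 0.025, 0, 0, -0.821], [-0.0095, -0.0135, 0.036, 0, 0, -0.821], [-0.0095, -0.0135, 0.036, 0, 0, -0.821], [-0.0095, -0.0135, 0.036, 0, 0, -0.821]]]}}

```text
clock: 17.88
eef_pos: [432.6, -348.3, 21.7]
tool_rot: [3.142, 0.0, 0.083]
force: [-0.5, -0.7, -1.3]
width: 22.8
```

```bash
python3 look.py e1; python3 - <<'E'
from cell import ctrl,get_image,models
from h import *
im=get_image("scene"); c=Cam(im)
cv2.imwrite("pics/e1s.png",cv2.resize(im["color"][200:370,320:500],None,fx=4,fy=3.5,interpolation=cv2.INTER_CUBIC))
E
```

```text
17.875 [ 432.5815219  -348.31201313   21.71027584] [3.14156154e+00 8.52295496e-05 8.27645934e-02] [-0.51189636 -0.73340576 -1.31097149] 22.79144562871176
```

View pics/e1.png

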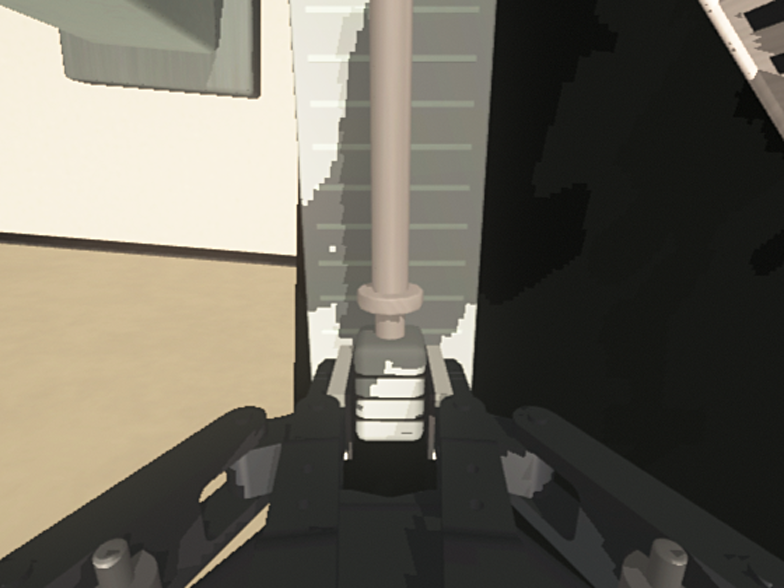

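View pics/e1s.png

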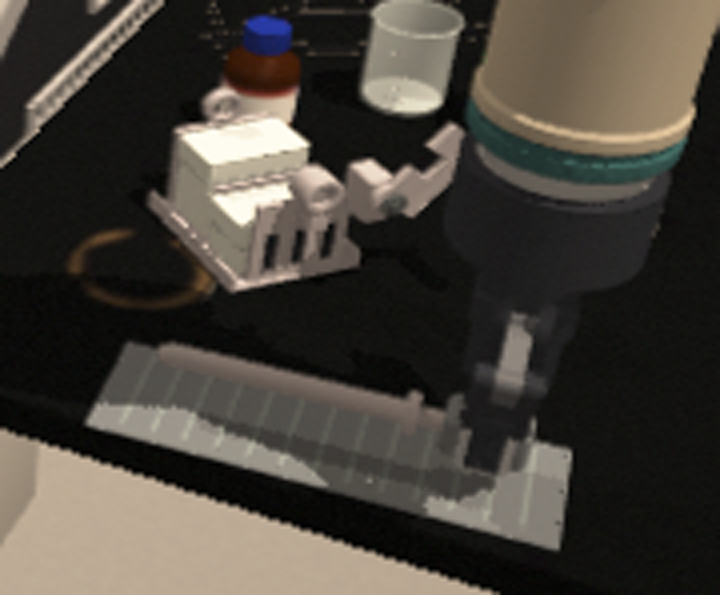

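Emit:
{"op": "move_arm", "data": {"moves": [[[0, 0, 0.006, 0, 0, 0], [0, 0, 0.011, 0, 0, 0], [0, 0, 0.014, 0, 0, 0], [0, 0, 0.0155, 0, 0, 0], [0, 0, 0.0155, 0, 0, 0]]]}}

```text
clock: 18.6
eef_pos: [432.5, -348.2, 6.2]
tool_rot: [-3.141, 0.0, 0.083]
force: [-0.9, -0.1, -1.8]
width: 22.9
```

Emit:
{"op": "move_arm", "data": {"moves": [[[0, 0, 0.001, 0, 0, 0], [0, 0, 0.0015, 0, 0, 0], [0, 0, 0.0015, 0, 0, 0]]]}}

```text
clock: 18.98
eef_pos: [432.6, -348.2, 4.8]
tool_rot: [-3.142, -0.0, 0.083]
force: [-0.3, -0.7, -2.1]
width: 23.0
```

Emit:
{"op": "move_arm", "data": {"moves": [[[0, 0, 0.0005, 0, 0, 0], [0, 0, 0.001, 0, 0, 0], [0, 0, 0.001, 0, 0, 0]]]}}

```text
clock: 19.35
eef_pos: [432.6, -348.3, 4.5]
tool_rot: [3.142, -0.0, 0.083]
force: [-0.7, 2.5, 5.6]
width: 22.5
```

Emit:
{"op": "move_arm", "data": {"moves": [[[0, 0, 0, 0, 0, 0], [0, 0, 0, 0, 0, 0], [0, 0, 0, 0, 0, 0], [0, 0, 0, 0, 0, 0]]], "jaw": 0.5}}

```text
clock: 19.85
eef_pos: [432.5, -348.2, 3.7]
tool_rot: [-3.142, 0.0, 0.083]
force: [0.4, 0.8, 0.8]
width: 42.9
```

```bash
python3 look.py e2;  python3 - <<'E'
from go import *
print(W(0,20.8,0), W(0,20.8,0)-[432.6,-348.3,0])
E
```

```text
19.85 [ 432.539294   -348.1691355     3.71923894] [-3.14152421e+00  1.15157974e-04  8.30325244e-02] [0.40189047 0.84308865 0.7543386 ] 42.9073442794348
[ 593.16444024 -186.60183434    0.        ] [160.56444024 161.69816566   0.        ]
```

View pics/e2.png

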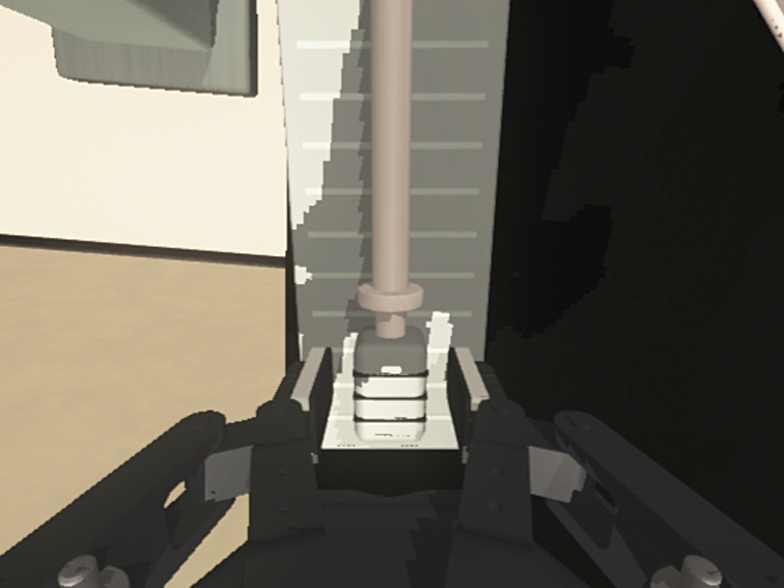

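```bash
python3 - <<'E'
from go import *
p0=np.array([432.55,-348.2,4]);p1=W(0,20.8,160)
w=[(p0+[0,0,d],.083) for d in (20,60,120,165)]
for t in np.linspace(.15,1,8):
    q=p0+(p1-p0)*t; q[2]=169; w.append((q,.083-.821*t))
w+=[(p1,-.738)]*3
print(rows(p0,.083,w))
E
```

```text
[[0.0, 0.0, -0.02, 0, 0, -0.0], [0.0, 0.0, -0.06, 0, 0, -0.0], [0.0, 0.0, -0.12, 0, 0, -0.0], [0.0, 0.0, -0.165, 0, 0, -0.0], [0.026, -0.0222, -0.165, 0, 0, 0.123], [0.0471, -0.0401, -0.165, 0, 0, 0.223], [0.0681, -0.058, -0.165, 0, 0, 0.323], [0.0892, -0.076, -0.165, 0, 0, 0.422], [0.1103, -0.0939, -0.165, 0, 0, 0.522], [0.1313, -0.1118, -0.165, 0, 0, 0.622], [0.1524, -0.1298, -0.165, 0, 0, 0.721], [0.1735, -0.1477, -0.165, 0, 0, 0.821], [0.1735, -0.1477, -0.156, 0, 0, 0.821], [0.1735, -0.1477, -0.156, 0, 0, 0.821], [0.1735, -0.1477, -0.156, 0, 0, 0.821]]
```

Emit:
{"op": "move_arm", "data": {"moves": [[[0, 0, -0.02, 0, 0, 0], [0, 0, -0.06, 0, 0, 0], [0, 0, -0.12, 0, 0, 0], [0, 0, -0.165, 0, 0, 0]]]}}

```text
clock: 20.4
eef_pos: [432.8, -348.5, 171.0]
tool_rot: [3.141, -0.001, 0.083]
force: [1.2, 0.1, -0.0]
width: 42.7
```

Emit:
{"op": "move_arm", "data": {"moves": [[[0.026, -0.022, 0, 0, 0, 0.123], [0.047, -0.04, 0, 0, 0, 0.223], [0.068, -0.058, 0, 0, 0, 0.323], [0.089, -0.076, 0, 0, 0, 0.422], [0.11, -0.094, 0, 0, 0, 0.522], [0.131, -0.112, 0, 0, 0, 0.622], [0.152, -0.13, 0, 0, 0, 0.721], [0.1735, -0.1475, 0, 0, 0, 0.821], [0.1735, -0.1475, 0.009, 0, 0, 0.821], [0.1735, -0.1475, 0.009, 0, 0, 0.821], [0.1735, -0.1475, 0.009, 0, 0, 0.821]]], "jaw": 1}}

```text
clock: 21.78
eef_pos: [592.3, -188.2, 159.9]
tool_rot: [3.141, 0.0, -0.74]
force: [0.5, -0.1, 0.7]
width: 85.4
```

```bash
python3 look.py f1 "[(-30,3.8,58),(30,3.8,58),(30,37.8,58),(-30,37.8,58),(0,-58,69)]";  python3 - <<'E'
from cell import get_image
import cv2
im=get_image("scene")
cv2.imwrite("pics/f1s.png",cv2.resize(im["color"][200:370,320:500],None,fx=4,fy=3.5,interpolation=cv2.INTER_CUBIC))
E
```

```text
21.775 [ 592.25105569 -188.15548105  159.88237939] [ 3.14088173e+00  1.62792346e-04 -7.39622402e-01] [ 0.45166852 -0.12869997  0.71515696] 85.42644458358413
```

View pics/f1.png

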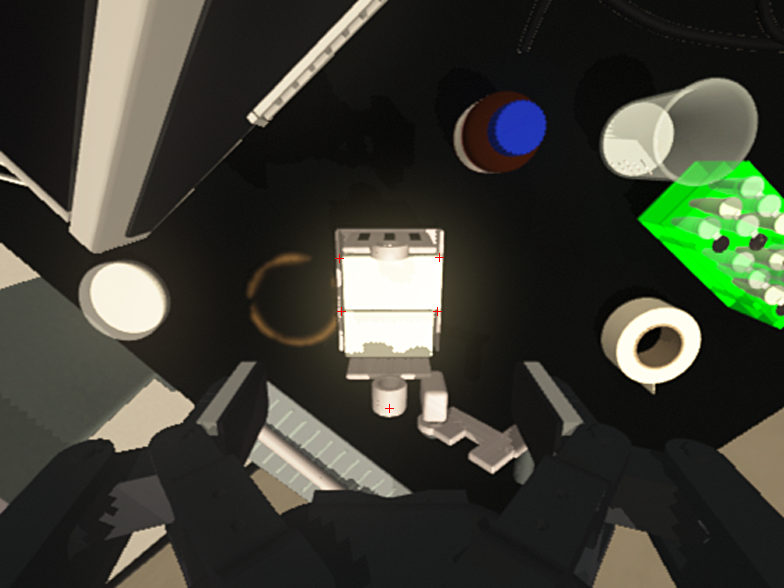

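View pics/f1s.png

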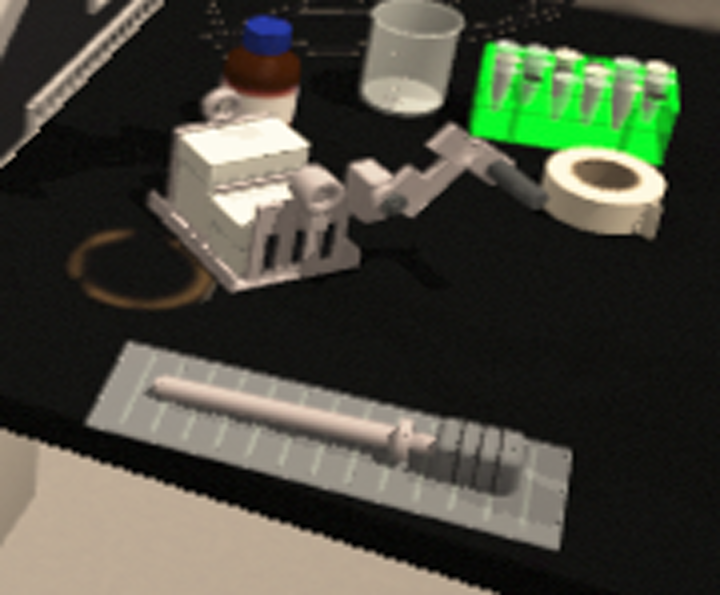

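Emit:
{"op": "move_arm", "data": {"moves": [[[0.0006, -0.002, 0.03, 0, 0, 0], [0.0006, -0.002, 0.06, 0, 0, 0], [0.0006, -0.002, 0.09, 0, 0, 0], [0.0006, -0.002, 0.11, 0, 0, 0], [0.0006, -0.002, 0.124, 0, 0, 0], [0.0006, -0.002, 0.13, 0, 0, 0], [0.0006, -0.002, 0.13, 0, 0, 0]]]}}

```text
clock: 22.75
eef_pos: [595.2, -185.9, 30.0]
tool_rot: [-3.141, -0.0, -0.738]
force: [0.6, -0.5, 0.1]
width: 85.2
```

```bash
python3 look.py f2 "[(-30,3.8,58),(30,3.8,58),(30,37.8,58),(-30,37.8,58),(0,-58,69)]"
```

```text
22.75 [ 595.21982346 -185.89988281   29.98130962] [-3.14147136e+00 -3.10969637e-04 -7.38118360e-01] [ 0.55443615 -0.50023417  0.12997779] 85.21361765151005
```

View pics/f2.png

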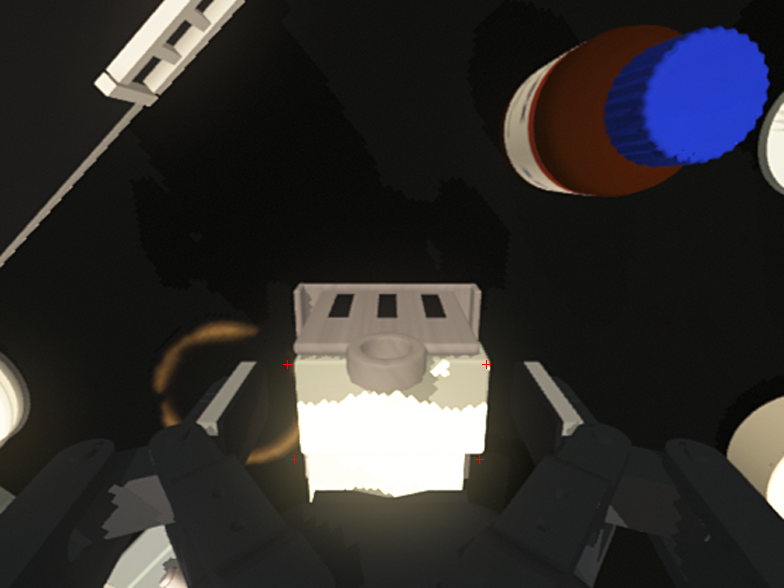

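Emit:
{"op": "move_arm", "data": {"moves": [[[0.001, 0, 0, 0, 0, 0], [0.001, 0, 0, 0, 0, 0], [0.001, 0, 0, 0, 0, 0], [0.001, 0, 0, 0, 0, 0], [0.001, 0, 0, 0, 0, 0], [0.001, 0, 0, 0, 0, 0], [0.001, 0, 0, 0, 0, 0]]], "jaw": 0.5}}

```text
clock: 23.68
eef_pos: [596.6, -186.8, 30.8]
tool_rot: [-3.141, -0.002, -0.738]
force: [-0.1, 0.2, 5.8]
width: 58.6
```

Emit:
{"op": "move_arm", "data": {"moves": [[[0, 0, -0.002, 0, 0, 0], [0, 0, -0.006, 0, 0, 0], [0, 0, -0.012, 0, 0, 0], [0, 0, -0.02, 0, 0, 0], [0, 0, -0.02, 0, 0, 0]]]}}

```text
clock: 24.3
eef_pos: [596.4, -186.7, 50.7]
tool_rot: [-3.141, -0.001, -0.738]
force: [-0.5, -0.6, -0.7]
width: 58.9
```

```bash
python3 look.py f3;  python3 - <<'E'
from cell import get_image
import cv2
im=get_image("scene")
cv2.imwrite("pics/f3s.png",cv2.resize(im["color"][200:370,320:500],None,fx=4,fy=3.5,interpolation=cv2.INTER_CUBIC))
E
```

```text
24.3 [ 596.35922372 -186.69818031   50.6899461 ] [-3.14106266e+00 -1.47360659e-03 -7.37953210e-01] [-0.48742185 -0.55771018 -0.72079817] 58.88992345984774
```

View pics/f3s.png

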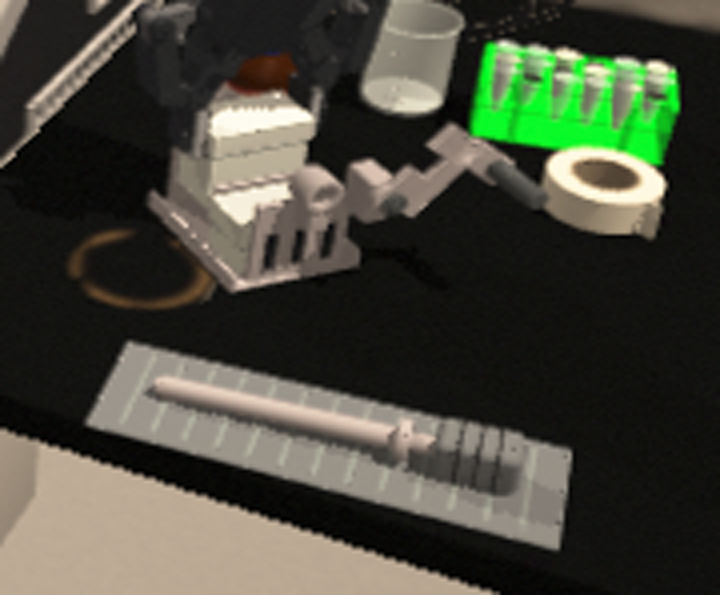

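View pics/f3.png

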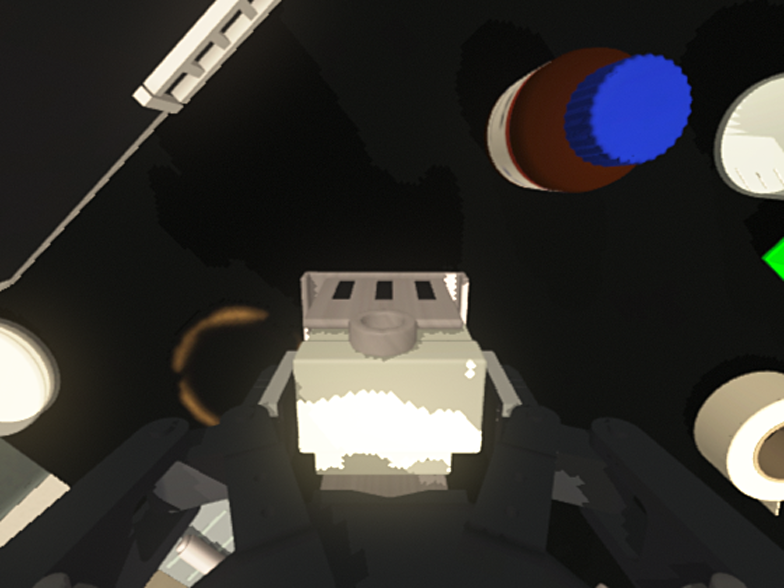

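```bash
python3 - <<'E'
from go import *
p0=np.array([596.4,-186.7,50.7]);y0=-.738
def cyl(r,a,z): return np.array([r*np.cos(a),r*np.sin(a),z])
keys=np.array([[0,625,-.303,50.7,-.738],[1,625,-.303,75,-.738],[7,625,-.303,345,-.738],[8,610,-.303,365,-.738],[12,460,-.25,370,-.6],[20,440,.55,370,-.2]])
k=np.arange(1,21)
c=[np.interp(k,keys[:,0],keys[:,i]) for i in range(1,5)]
w=[(cyl(c[0][i],c[1][i],c[2][i]),c[3][i]) for i in range(20)]
for r in rows(p0,y0,w): print([round(v,3) for v in r],end=',')
print(w[-1])
p0=w[-1][0]
p1=np.array([487,402,180])
w2=[(p0+(np.array([487,402,370])-p0)*t,-.2+.2*t) for t in (.15,.35,.55,.75,.9,1)]+[(np.array([487,402,z]),0) for z in (340,300,250,210,185,180,180,180)]
print()
for r in rows(p0,-.2,w2): print([round(v,3) for v in r],end=',')
E
```

```text
[-0.0, -0.0, -0.024, 0, 0, -0.0],[-0.0, -0.0, -0.069, 0, 0, -0.0],[-0.0, -0.0, -0.114, 0, 0, -0.0],[-0.0, -0.0, -0.159, 0, 0, -0.0],[-0.0, -0.0, -0.204, 0, 0, -0.0],[-0.0, -0.0, -0.249, 0, 0, -0.0],[-0.0, -0.0, -0.294, 0, 0, -0.0],[-0.014, 0.006, -0.314, 0, 0, -0.0],[-0.051, 0.015, -0.316, 0, 0, -0.034],[-0.088, 0.025, -0.317, 0, 0, -0.069],[-0.124, 0.036, -0.318, 0, 0, -0.104],[-0.161, 0.048, -0.319, 0, 0, -0.138],[-0.186, 0.009, -0.319, 0, 0, -0.188],[-0.215, -0.026, -0.319, 0, 0, -0.238],[-0.248, -0.058, -0.319, 0, 0, -0.288],[-0.283, -0.086, -0.319, 0, 0, -0.338],[-0.321, -0.111, -0.319, 0, 0, -0.388],[-0.36, -0.131, -0.319, 0, 0, -0.438],[-0.402, -0.147, -0.319, 0, 0, -0.488],[-0.444, -0.159, -0.319, 0, 0, -0.538],(array([375.11078971, 229.98238073, 370.        ]), np.float64(-0.2))

[0.011, -0.029, -0.0, 0, 0, -0.03],[0.026, -0.067, -0.0, 0, 0, -0.07],[0.042, -0.105, -0.0, 0, 0, -0.11],[0.057, -0.143, -0.0, 0, 0, -0.15],[0.068, -0.172, -0.0, 0, 0, -0.18],[0.075, -0.191, -0.0, 0, 0, -0.2],[0.075, -0.191, 0.03, 0, 0, -0.2],[0.075, -0.191, 0.07, 0, 0, -0.2],[0.075, -0.191, 0.12, 0, 0, -0.2],[0.075, -0.191, 0.16, 0, 0, -0.2],[0.075, -0.191, 0.185, 0, 0, -0.2],[0.075, -0.191, 0.19, 0, 0, -0.2],[0.075, -0.191, 0.19, 0, 0, -0.2],[0.075, -0.191, 0.19, 0, 0, -0.2],
```

Emit:
{"op": "move_arm", "data": {"moves": [[[0, 0, -0.024, 0, 0, 0], [0, 0, -0.06, 0, 0, 0], [0, 0, -0.1, 0, 0, 0], [0, 0, -0.145, 0, 0, 0], [0, 0, -0.195, 0, 0, 0], [0, 0, -0.245, 0, 0, 0], [0, 0, -0.294, 0, 0, 0], [-0.014, 0.006, -0.314, 0, 0, 0], [-0.051, 0.015, -0.316, 0, 0, -0.034], [-0.088, 0.025, -0.317, 0, 0, -0.069], [-0.124, 0.036, -0.318, 0, 0, -0.104], [-0.161, 0.048, -0.319, 0, 0, -0.138], [-0.186, 0.009, -0.319, 0, 0, -0.188], [-0.215, -0.026, -0.319, 0, 0, -0.238], [-0.248, -0.058, -0.319, 0, 0, -0.288], [-0.283, -0.086, -0.319, 0, 0, -0.338], [-0.321, -0.111, -0.319, 0, 0, -0.388], [-0.36, -0.131, -0.319, 0, 0, -0.438], [-0.402, -0.147, -0.319, 0, 0, -0.488], [-0.444, -0.159, -0.319, 0, 0, -0.538]]]}}

```text
clock: 26.9
eef_pos: [373.3, 231.1, 368.6]
tool_rot: [3.142, 0.0, -0.198]
force: [0.3, 0.6, -0.4]
width: 58.8
```

```bash
python3 look.py g1; python3 - <<'E'
from cell import get_image,ctrl
import cv2
im=get_image("scene")
cv2.imwrite("pics/g1s.png",im["color"]);print(ctrl.read_state()["eef_pos"],ctrl.read_state()["qpos"])
E
```

```text
26.9 [373.33992088 231.08065563 368.64512712] [ 3.14151353e+00  1.74664291e-04 -1.98375537e-01] [ 0.33975183  0.64286261 -0.39914637] 58.75732260938914
[371.20912494 234.24080442 368.25949418] [-1.07486779  0.19062011  0.54809694  1.86697661 -0.11305462  1.11537184
 -0.67588302]
```

View pics/g1.png

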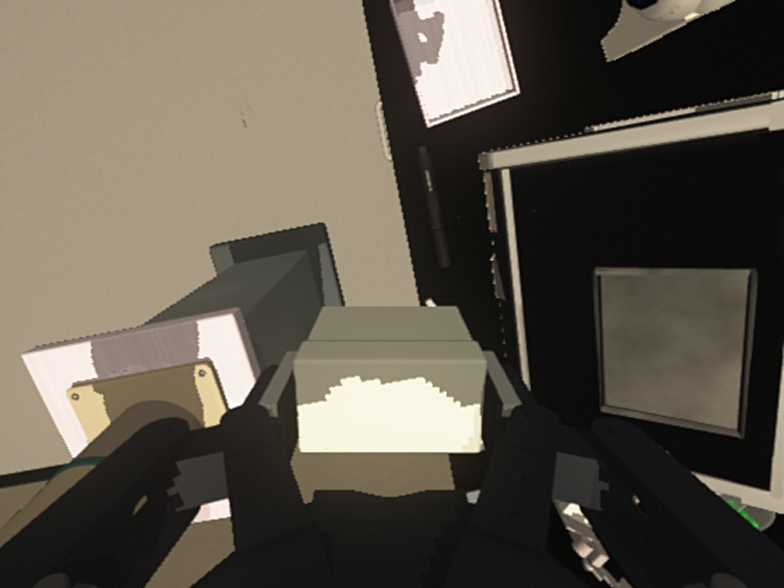

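View pics/g1s.png

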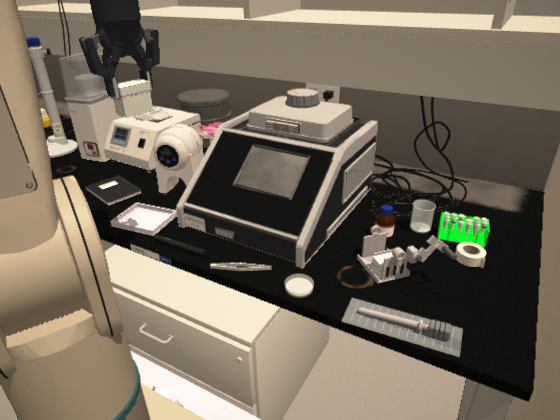

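Emit:
{"op": "move_arm", "data": {"moves": [[[0.011, -0.029, 0, 0, 0, -0.03], [0.026, -0.067, 0, 0, 0, -0.07], [0.042, -0.105, 0, 0, 0, -0.11], [0.057, -0.143, 0, 0, 0, -0.15], [0.068, -0.172, 0, 0, 0, -0.18], [0.075, -0.191, 0, 0, 0, -0.2], [0.075, -0.191, 0.03, 0, 0, -0.2], [0.075, -0.191, 0.07, 0, 0, -0.2], [0.075, -0.191, 0.12, 0, 0, -0.2], [0.075, -0.191, 0.16, 0, 0, -0.2], [0.075, -0.191, 0.185, 0, 0, -0.2], [0.075, -0.191, 0.19, 0, 0, -0.2], [0.075, -0.191, 0.19, 0, 0, -0.2]]]}}

```text
clock: 28.62
eef_pos: [486.3, 402.0, 179.2]
tool_rot: [-3.142, -0.001, -0.001]
force: [-0.1, 0.6, -0.3]
width: 59.3
```

```bash
python3 look.py g2; python3 - <<'E'
from cell import get_image,ctrl,models
from h import *
s=ctrl.read_state(); im=get_image("wrist"); cam=Cam(im,s)
r=models.cut_out("wrist","tray"); print([(x["uv"],x["score"],x["pixels"].sum()) for x in r][:2])
for x in models.place_of("wrist","tray")[:2]: print(x,cam.plane(x["uv"],0))
im=get_image("top"); c=Cam(im); r=models.cut_out("top","tray")[:1]
m=r[0]["pixels"].astype("uint8"); k,_=cv2.findContours(m,0,2); k=max(k,key=cv2.contourArea); rc=cv2.minAreaRect(k); print(rc, c.plane(cv2.boxPoints(rc),14).round(1).tolist(), c.plane([rc[0]],14))
E
```

```text
28.625 [486.34019762 402.00622714 179.24101147] [-3.14154695e+00 -5.84263720e-04 -5.85446446e-04] [-0.09566856  0.61819508 -0.26728718] 59.31809834253342
[([270.8, 172.7], 0.55, np.int64(9569))]
{'uv': [272.4, 185.1], 'score': 0.76} [[479.97516838 402.65843013   0.        ]]
((150.49998474121094, 237.49996948242188), (37.335235595703125, 47.517578125), 81.8698959350586) [[523.2, 479.1, 14.0], [540.9, 344.4, 14.0], [434.4, 327.1, 14.0], [417.2, 460.1, 14.0]] [[478.53985345 402.69504141  14.        ]]
```

View pics/g2.png

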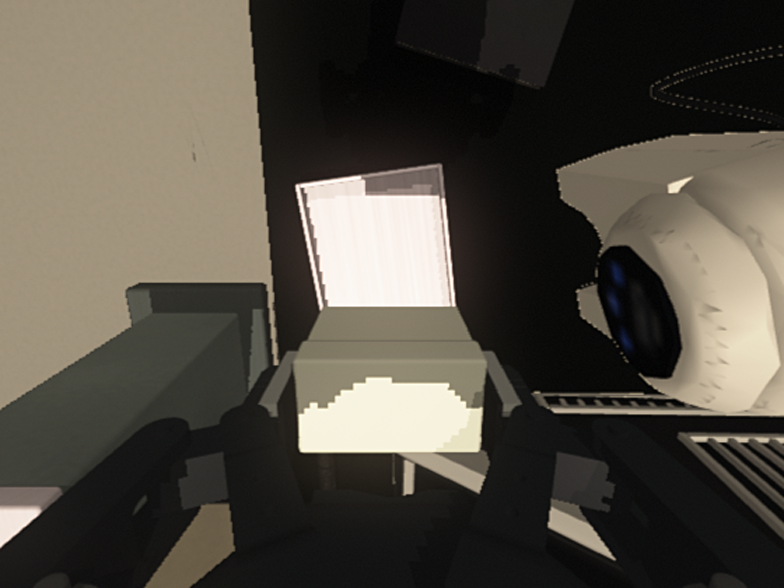

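```bash
python3 - <<'E'
from cell import get_image
from h import *
s={"eef_pos":np.array([486.34,402.0,179.24]),"tool_rot":np.array([-3.14155,-.00058,-.00059])}
cam=Cam(get_image("wrist"),s)
P=cam.plane((np.array([(296,185),(440,164),(323,305),(455,305)])+.5)/1.4-.5,16)[:,:2]
print(P.round(1).tolist(),np.linalg.norm(P[1]-P[0]))
e=(P[1]-P[0])/np.linalg.norm(P[1]-P[0]); n=np.array([e[1],-e[0]]); print(np.arctan2(e[1],e[0]),P[:2].mean(0)+65*n)
for a,b in((0,2),(1,3)):
    d=P[b]-P[a]; print(np.arctan2(d[1],d[0])+np.pi/2)
E
```

```text
[[419.5, 460.0], [521.2, 474.1], [434.4, 369.9], [536.4, 369.7]] 102.69421571451181
0.13813877101485839 [479.33475995 402.67351847]
0.16338406121584148
0.14392976296635873
```

Emit:
{"op": "move_arm", "data": {"moves": [[[-0.004, 0, 0.01, 0, 0, -0.07], [-0.007, -0.001, 0.03, 0, 0, -0.145], [-0.007, -0.001, 0.06, 0, 0, -0.145], [-0.007, -0.001, 0.09, 0, 0, -0.145], [-0.007, -0.001, 0.115, 0, 0, -0.145], [-0.007, -0.001, 0.13, 0, 0, -0.145], [-0.007, -0.001, 0.139, 0, 0, -0.145], [-0.007, -0.001, 0.143, 0, 0, -0.145], [-0.007, -0.001, 0.145, 0, 0, -0.145], [-0.007, -0.001, 0.145, 0, 0, -0.145], [-0.007, -0.001, 0.145, 0, 0, -0.145]]]}}

```text
clock: 30.35
eef_pos: [479.0, 403.4, 34.3]
tool_rot: [-3.141, -0.001, 0.145]
force: [0.3, -0.7, -1.1]
width: 59.1
```

```bash
python3 look.py g3; python3 - <<'E'
from cell import get_image,ctrl
import cv2
im=get_image("scene")
cv2.imwrite("pics/g3s.png",cv2.resize(im["color"][120:270,70:250],None,fx=4,fy=4,interpolation=cv2.INTER_CUBIC))
E
```

```text
30.35 [479.00204364 403.44797582  34.28416545] [-3.14112558e+00 -6.75637637e-04  1.44965631e-01] [ 0.28677114 -0.72363075 -1.12104418] 59.10208139216502
```

View pics/g3.png

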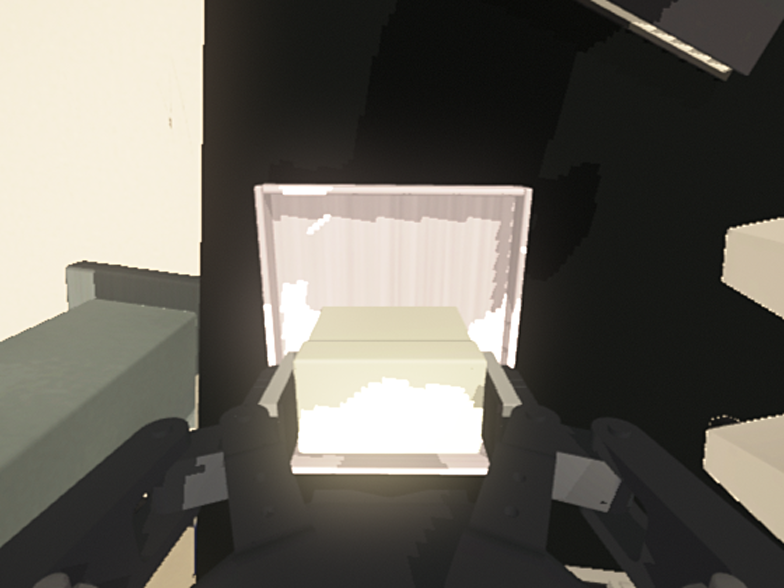

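View pics/g3s.png

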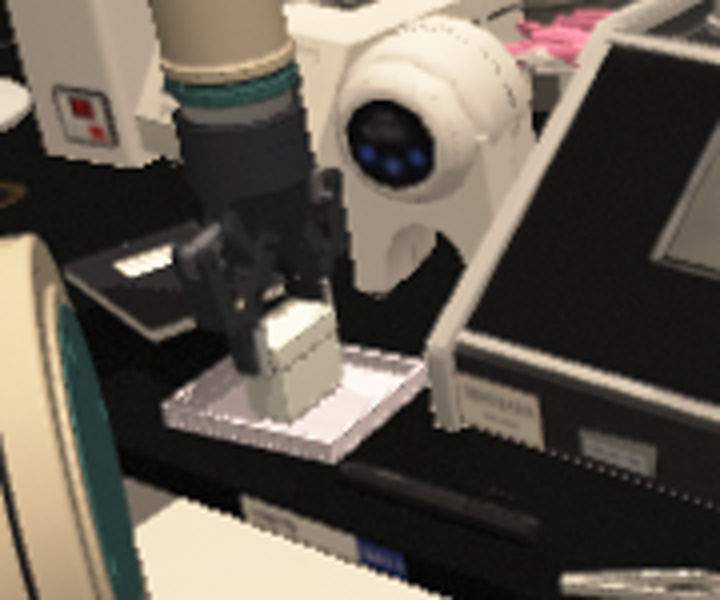

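Well centred in the tray. Lowering until contact.

Emit:
{"op": "move_arm", "data": {"moves": [[[0, 0, 0.002, 0, 0, 0], [0, 0, 0.0035, 0, 0, 0], [0, 0, 0.0035, 0, 0, 0]]]}}

```text
clock: 30.82
eef_pos: [478.6, 403.1, 30.1]
tool_rot: [3.141, 0.0, 0.145]
force: [-0.3, 0.5, -0.9]
width: 58.8
```

Emit:
{"op": "move_arm", "data": {"moves": [[[0, 0, 0.0005, 0, 0, 0], [0, 0, 0.001, 0, 0, 0], [0, 0, 0.001, 0, 0, 0]]]}}

```text
clock: 31.2
eef_pos: [478.7, 403.3, 29.9]
tool_rot: [-3.141, 0.0, 0.145]
force: [-1.8, -1.5, 5.0]
width: 58.8
```

Emit:
{"op": "move_arm", "data": {"moves": [[[0, 0, 0, 0, 0, 0], [0, 0, 0, 0, 0, 0], [0, 0, 0, 0, 0, 0], [0, 0, 0, 0, 0, 0]]], "jaw": 0.9}}

```text
clock: 31.7
eef_pos: [478.7, 403.3, 29.2]
tool_rot: [3.142, 0.0, 0.145]
force: [-0.2, -0.1, -0.2]
width: 76.9
```

Emit:
{"op": "move_arm", "data": {"moves": [[[0, 0, -0.01, 0, 0, 0], [0, 0, -0.03, 0, 0, 0], [0, 0, -0.07, 0, 0, 0], [0, 0, -0.12, 0, 0, 0], [0, 0, -0.17, 0, 0, 0], [0, 0, -0.2, 0, 0, 0], [0, 0, -0.2, 0, 0, 0], [0, 0, -0.2, 0, 0, 0]]]}}

```text
clock: 32.7
eef_pos: [478.3, 403.0, 229.6]
tool_rot: [-3.141, 0.0, 0.145]
force: [0.2, 0.4, 0.8]
width: 76.7
```

```bash
python3 look.py h1; python3 - <<'E'
from cell import get_image,ctrl
import cv2,numpy as np
c=get_image("scene")["color"]
a=cv2.resize(c[120:270,70:250],None,fx=3,fy=3,interpolation=cv2.INTER_CUBIC)[:,:400]
b=cv2.resize(c[200:350,340:470],None,fx=3,fy=3,interpolation=cv2.INTER_CUBIC)
cv2.imwrite("pics/h1s.png",np.hstack([a,b]))
cv2.imwrite("pics/h1t.png",get_image("top")["color"])
E
```

```text
32.7 [478.2695579  403.0325435  229.62593775] [-3.14137445e+00  2.98161016e-04  1.44986815e-01] [0.17649327 0.37927482 0.79386655] 76.73653504990347
```

View pics/h1.png

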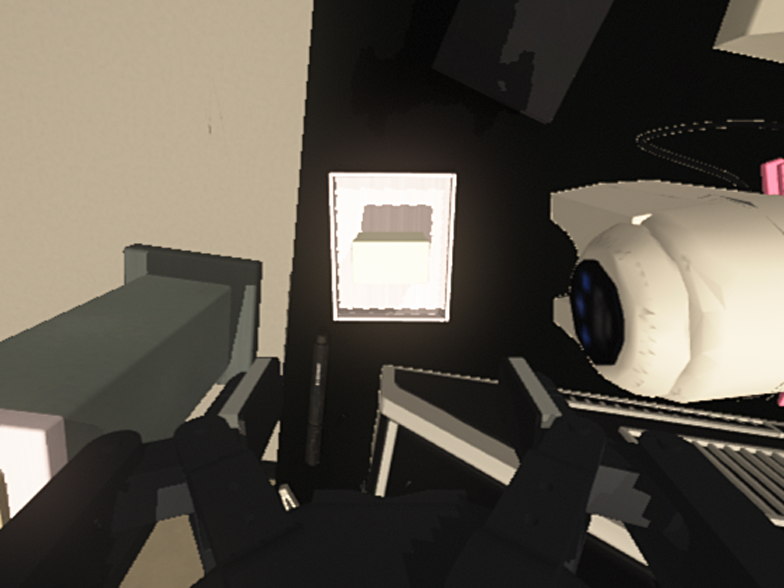

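View pics/h1s.png

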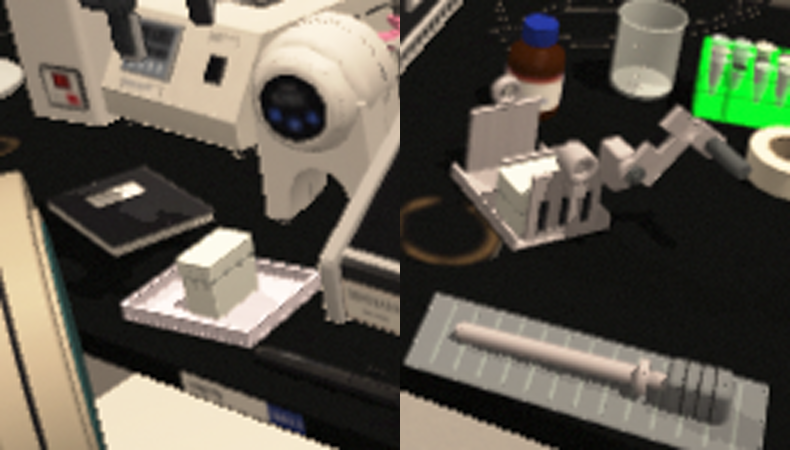

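View pics/h1t.png

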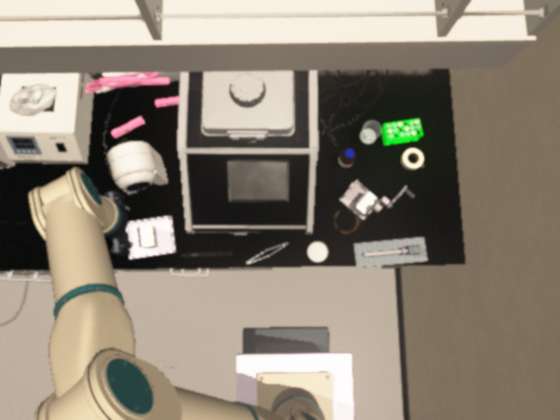

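All the end conditions look met in the pictures: the tall box stands in the tray, the rod lies on the mat and the shallow box is in its bay.

```bash
python3 -c "
from cell import job
print(job.finish_job())"
```

```text
the job is handed in; nothing more can be done
None
```

The job is done and handed in at about 33 s of the 72 s allowed; the hand-in gives no verdict.

- **Hasp:** I caught the pull pin loosely between the fingers and swung the hasp to about 1.8 rad. It then fell fully open.
- **Rod:** I gripped it and drew it 128 mm straight out of the sleeves. The wrist read about 2.5 N or less at every check. I laid it along the mat, felt contact at about 5 N, and released it.
- **Tall box:** It was in bay_2, the back bay. I lifted it out, carried it round the front of the thermal cycler above its height, and set it down in the tray. Contact showed at about 5 N before I released it.

**Last checks, by eye in the wrist, scene and top images:**
- The box is upright near the middle of the tray.
- The rod lies wholly on the mat.
- The shallow box is still in its bay.
- None of the bystanders looked moved; I did not measure their positions again.
- The gripper is open, about 200 mm above the release height and touching nothing.

**Disagreements:** The network positions for the rack were several pixels off, so I fitted the rack pose to its edges in a close wrist picture and used that. My first tray position was about 7 mm off in x and I corrected it from the wrist picture. No check failed.

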